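# Blank off the bench suction coupler with its cam-locked plug

### The arm

A 7-joint arm with a two-finger parallel gripper is mounted at the origin on the work surface. World frame = base frame: x ahead of the robot, y to its left, z up, the work surface at z = 0. Lengths are in m, angles in rad, forces in N, time in s.
With the tool pointing down it reaches from about 0.425 to 0.825 m from the base axis. Payload 3.6 kg.
Tool frame: the origin (TCP) lies midway between the tips of the shut fingers; the grasp point (between the pads) lies 19 mm behind it; z points along the fingers, y is the direction in which the jaws open and shut (so a half turn about z gives the same grasp; the last joint's range is limited). The gripper opens to 93 mm and grips with 3 to 60 N. Pads are 15 mm wide; open, the fingers measure 128 mm over their backs; the gripper's body (75 mm by 188 mm) begins 65 mm behind the grasp point.
Start: joints at [1.117, 0.615, -0.013, 1.423, 0.008, 1.103, -0.04], TCP at [0.269, -0.592, 0.185] pointing down, gripper open.
Joint ranges: [-3.12, 3.12], [-0.3, 2.06], [-1.34, 1.32], [0.26, 2.42], [-1.36, 4.5], [0.01, 1.98], [-2.84, 2.84]. Speed limits (rad/s): [2.79, 2.79, 3.14, 3.14, 3.14, 3.14, 3.14].

### API

Orientations are given as a unit quaternion [x, y, z, w].
In Python, from rig import manip gives the robot as it stands.
- The arm moves only by the tool play_rows, never from a script. Its argument "rows" is a list of rows, each an object of numbers: "tx", "ty", "tz": the shift along the world's x, y, z in units of 0.12 m (1.0 is 0.12 m); "yaw": the turn about the world's z in units of 30 degrees (1.0 is 30 degrees). A call has 1 to 10 rows; each row is the pose to reach, as a shift and turn from the pose commanded when the call began; what a row does not reach only later rows make up. A row lasts 1/12 s, in which the tool goes at most 41.7 mm and 7.16 degrees, less where a joint would pass 70% of its speed; a pose out of reach is approached as far as the arm can. A call with a number of a shift or a turn outside -1 to 1 is refused whole. A call with a gripper value outside its range is refused whole. "hand" is the gripper command: -1 is fully open, 1 is shut, values between are in proportion, set as the call begins (left out, the last holds). The fingers move at their own pace and stop on an object; "newtons" is the grip in N (left out, the last holds). Time passes only in rows, so rows that repeat a pose let the fingers close. It gives the time, the measured TCP pose, the force and the opening at its end, in the units of the state.
- manip.read_state(): the state, without advancing time (a new reading comes with each control period).
- manip.read_camera(name): name is "scene" or "top" or "wrist"; returns (picture, depth): 400x640x3 uint8, red, green, blue; 400x640 float32, m along the optical axis (not along the pixel's ray), 0 where there is no reading.
- manip.camera_model(name): a dict with "camera_matrix" (3x3 intrinsics, pixels), "k1" (the pictures are not rectified: a ray, as slopes to the right and down, at radius r is drawn at 1 + k1 r^2 times it, then the intrinsics apply), "R" (3x3) and "t" (3): a world point X has camera coordinates R X + t. Camera axes: x right, y down, z forward; pixel columns grow to the right and rows downward; lengths in m; the calibration is good to about 2 mm. A picture is of the moment at which its call begins: read the wrist's pose just before it. camera_model takes no time and is no camera call; for the wrist camera it gives the pose at the moment of the call.
- manip.sign_off(): hands the job in, once; it reports no verdict.
The state is a dict: "clock": time; "q": joint angles; "joint_velocities": joint speeds; "tau": joint torques, N m; "tcp_pos": TCP position; "orientation": TCP orientation; "contact_force": force on the tool from outside, world axes, zero at the start; "moment": the same for the moment, N m; "finger_gap": opening from 0.0 (shut) to 1.0 (fully open).
Only numpy, scipy, OpenCV 4.12 (cv2) and the standard library are available. Lean on these libraries where they do the work, as an engineer would, in place of code of your own. Each camera call takes 0.05 s, during which the arm holds its last target.

### The job

Close off the suction coupler on the sample bench: put the grooved plug into its mouth and push it down past the snug lip, gently, until you feel the rubber seal at the bottom give a little under it. Then swing the two cam arms down together, neither running well ahead of the other, until both lie fully home against the coupler and hold the plug pulled down tight; squeeze them no harder than they need, and leave the tin, the tray and the brush alone.

Things in the scene. Friction and masses are not known exactly. Their poses are not given: they have to be found in the camera images.
- coupler_mouth (a point): centre of the open mouth of the suction coupler, an upright aluminium fitting on a flanged pipe fixed to the bench (place and yaw vary). Mouth 98 mm above the bench, bore 38 mm, outside 46 mm. z points up; the cam arms are on the +y and -y sides. A push of 20 N seats the plug; over 45 N on one cam arm, or jamming the plug against the coupler (over 90 N in all), is too hard
- seal: ring of rubber at the bottom of the bore (origin: centre of its top, 32 mm below the mouth); it begins to yield at 4 N, then 4 N per mm, at most 5 mm; over 30 N on it is too hard. A snug lip 9 mm above it catches the plug's nose: the plug stops about 8 mm short of the seal and takes a push of some 10 N to go down past it, and about 6 N of drag after. Left high, the plug jams the cams
- plug_mid (a point): middle of the loose aluminium plug, on its axis, 25 mm above its nose end. It stands upright on the bench, nose down, z from nose to head. 50 mm tall, 0.17 to 0.34 kg. Resting on the seal before locking, this point is 7 mm below the coupler's mouth and the top of its head 18 mm above the mouth; locked, 2 to 3 mm lower still
- plug_nose (a point): centre of the plug's nose end. From here up: lead-in taper 32.6 to 36 mm across in 4 mm, barrel 36 mm diameter up to 12 mm, groove 22 mm diameter from 12 to 30 mm, barrel 36 mm to 35.5 mm, then the round head to grip by, 50 mm diameter, from 35.5 mm to the top at 50 mm
- cam_a (a joint): angle of the steel cam arm on the coupler's +y side: 0 fully home (hanging straight down at a stop), 1.57 level, more slopes up and outwards; starts at 1.8 to 2.25. It stays where it is left. Its round cam enters the coupler through a slot and draws the plug down 2 to 3 mm; the swing tightens below about 0.9 and eases just before the stop
- cam_b (a joint): angle of the same kind of cam arm on the coupler's -y side, counted the same way: 0 fully home, 1.57 level, starts at 1.8 to 2.25
- cam_a_end (a point): point near the free end of arm cam_a, mid-thickness, 55 mm from its hinge pin. The pin is 10.6 mm below the mouth and 24.5 mm out from the axis, level, across the coupler. The arm is 14 to 18 mm wide, 6 mm thick, reaches 59 mm from the pin; when home its outer face is 32 mm from the coupler's axis (64 mm over both arms) and its end 29 mm above the bench
- cam_b_end (a point): the same point near the free end of arm cam_b
- tin: closed steel sample tin, 66 mm diameter, 75 mm tall, standing on the bench (origin at the centre of its underside); leave alone. The tin and the plug stand on opposite sides of the coupler, either way round
- tray: open steel tray 160 x 200 x 32 mm beyond the coupler (origin at the centre of its underside); leave alone
- brush: hand brush lying beyond the coupler, 190 mm long; leave alone
There are look-alikes about, which are no part of the job. Leave any yellow look-alike of the part that bears plug_mid alone. Leave any green or pink look-alike of the part that bears coupler_mouth alone.

How it is judged:
By the outcome, as a careful person would: the job done as asked, in the order asked, and still so for the second after the job is handed in, with the robot touching nothing.
It also fails if it takes over 72 s, if anything falls off the work surface, if the arm or the gripper's body presses on something with over 40 N, if the wrist force passes 120 N, or if a joint passes its speed limit or range.

## Working session

There is one attempt and no reset: what is moved stays moved. The work goes in short steps, Python scripts to look and compute and a tool call to move; the robot and the scene stay as the last step left them, time stands still between calls to the robot, and variables do not carry over. Pictures are saved under pics/ and viewed, and the job is handed in when it is done.

Besides the shell and the picture viewer there is one more tool, called after ">>>" as name([rows], argument=value, ...), one row to a line, values as JSON. play_rows: Moves the arm, as the interface text tells. Its arguments: {"type":"object","properties":{"rows":{"type":"array","items":{"type":"object","properties":{"tx":{"type":"number","minimum":-1,"maximum":1},"ty":{"type":"number","minimum":-1,"maximum":1},"tz":{"type":"number","minimum":-1,"maximum":1},"yaw":{"type":"number","minimum":-1,"maximum":1}}}},"hand":{"type":"number"},"newtons":{"type":"number"}},"required":["rows"]}

```bash
ls; mkdir -p pics
cat > h.py <<'E'
from rig import manip
import numpy as np, cv2
def save(n,img): cv2.imwrite('pics/'+n,cv2.cvtColor(img,cv2.COLOR_RGB2BGR))
def ray(m,px):
    K=np.array(m['camera_matrix']);k=m['k1']
    d=np.array([(px[0]-K[0,2])/K[0,0],(px[1]-K[1,2])/K[1,1]]);u=d.copy()
    for _ in range(20): u=d/(1+k*(u@u))
    R=np.array(m['R']);t=np.array(m['t'])
    return -R.T@t, R.T@np.array([u[0],u[1],1.])
def onz(m,px,z):
    o,d=ray(m,px); return o+d*(z-o[2])/d[2]
def dep(m,px,D):
    o,d=ray(m,px); return o+d*D
def proj(m,X):
    K=np.array(m['camera_matrix']);c=np.array(m['R'])@np.array(X)+np.array(m['t']);u=c[:2]/c[2];u=u*(1+m['k1']*(u@u))
    return K[0,0]*u[0]+K[0,2],K[1,1]*u[1]+K[1,2]
E
python3 - <<'E'
from h import *
print(manip.read_state())
for n in('scene','top','wrist'):
    m=manip.camera_model(n);p,d=manip.read_camera(n);save(n+'0.png',p);np.savez('pics/%s0.npz'%n,p=p,d=d,m=np.array(m,dtype=object));print(n,m)
E
```

```text
pics
{'clock': 0.0, 'q': array([ 1.1175139 ,  0.61590645, -0.01264348,  1.42486609,  0.00809999,
        1.10341413, -0.04042105]), 'joint_velocities': array([-0.00034522, -0.00290466, -0.00085153,  0.00120383, -0.00095438,
        0.00010027, -0.00095464]), 'tau': array([-4.49045510e-04, -4.58929861e+01,  2.09168592e-01, -1.65740383e+01,
       -6.10330724e-02,  2.04797136e-02,  2.21035029e-04]), 'tcp_pos': array([ 0.26872394, -0.59089328,  0.18350038]), 'orientation': array([ 9.77310435e-01,  2.11808159e-01, -2.79576269e-04, -1.24094754e-03]), 'contact_force': array([-0.25400034,  0.66960431, -1.27488688]), 'moment': array([ 0.0023094 , -0.03420532,  0.04168134]), 'finger_gap': 1.0008727857011541}
scene {'camera_matrix': array([[384.03342426,   0.        , 314.55543328],
       [  0.        , 384.03342426, 203.46317818],
       [  0.        ,   0.        ,   1.        ]]), 'k1': 0.016800696863082932, 'R': array([[ 0.73235694,  0.68084917,  0.00988482],
       [ 0.56548499, -0.60005023, -0.56583253],
       [-0.37931522,  0.4199811 , -0.82446094]]), 't': array([-0.47022357, -0.28468456,  1.17663115])}
top {'camera_matrix': array([[415.61050188,   0.        , 316.82489777],
       [  0.        , 415.61050188, 199.84740639],
       [  0.        ,   0.        ,   1.        ]]), 'k1': -0.030902137054003357, 'R': array([[-0.0022743 , -0.99924368, -0.03881873],
       [-0.99542185,  0.00597141, -0.09539229],
       [ 0.09555194,  0.03842406, -0.99468257]]), 't': array([0.05817076, 0.63273615, 0.88525437])}
wrist {'camera_matrix': array([[297.90670912,   0.        , 319.93406612],
       [  0.        , 297.90670912, 193.37895882],
       [  0.        ,   0.        ,   1.        ]]), 'k1': -0.04623006743965962, 'R': array([[ 0.41483649, -0.90989172, -0.00278269],
       [-0.86947856, -0.39730904,  0.29351756],
       [-0.26817478, -0.1193423 , -0.95594963]]), 't': array([-0.64878302, -0.03539913,  0.39167454])}
```

View pics/scene0.png

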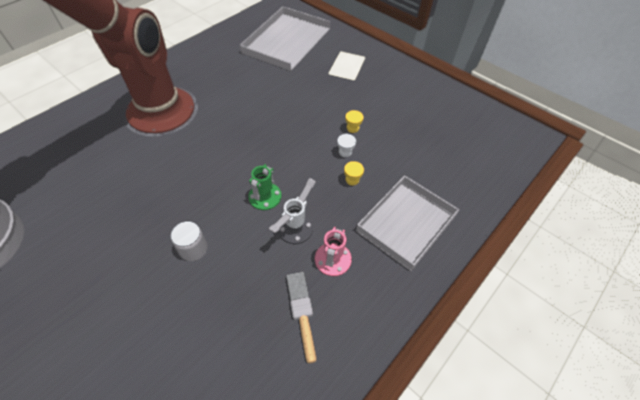

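View pics/top0.png

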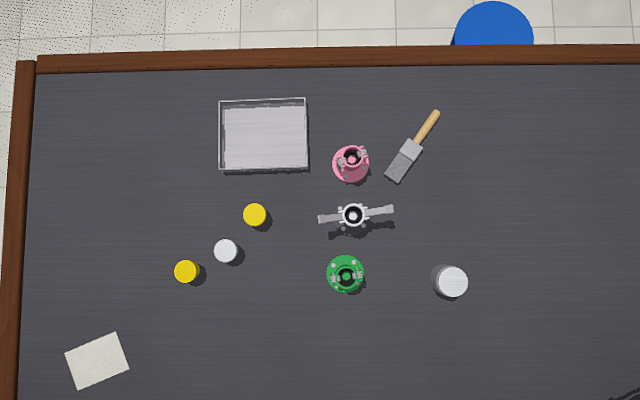

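View pics/wrist0.png

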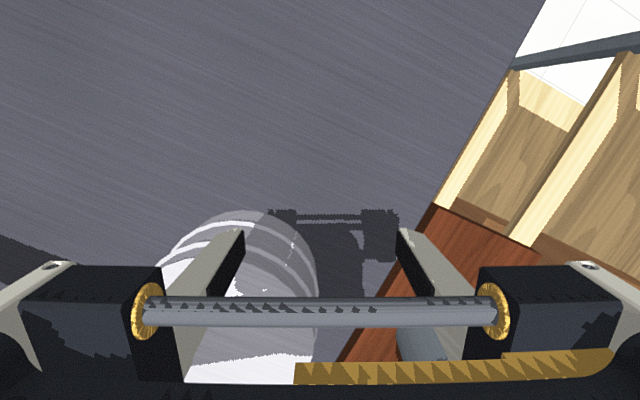

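Candidates in the top view: plug is the bare-metal one at (225,250), and the yellow ones at (254,214) and (186,271) are look-alikes. The coupler is bare metal at (353,215), and the pink (351,163) and green (345,275) ones are look-alikes. The tin is at (451,281). I'll measure these and check with a crop.

Run:
```python
from h import *
z=np.load('pics/top0.npz',allow_pickle=True);p,d,m=z['p'],z['d'],z['m'].item()
w=np.load('pics/wrist0.npz',allow_pickle=True);wd=w['d'];wm=w['m'].item()
for px in [(250,260),(230,300),(270,340),(340,250),(200,100)]: print('wrist',px,dep(wm,px,wd[px[1],px[0]]).round(3))
for px in [(225,250),(254,214),(186,271),(451,281),(353,215),(351,206),(325,218),(388,210),(353,150),(345,262),(300,170)]:
    print(px,dep(m,px,d[px[1],px[0]]).round(3))
# plug top
hsv=cv2.cvtColor(p,cv2.COLOR_RGB2HSV)
mask=((hsv[...,1]<40)&(hsv[...,2]>165)).astype(np.uint8)*255
n,l,s,c=cv2.connectedComponentsWithStats(mask)
for i in range(1,n):
    if s[i,4]>30 and 170<c[i][0]<480 and 180<c[i][1]<300: print(s[i],c[i].round(1),onz(m,c[i],.05).round(4))
crop=np.hstack([cv2.resize(p[170:300,300:410],None,fx=4,fy=4),cv2.resize(p[220:285,195:250],None,fx=6,fy=6)[:520,:330] if 0 else np.pad(cv2.resize(p[195:295,165:265],None,fx=3.5,fy=3.5),((0,170),(0,0),(0,0)))])
save('crop0.png',crop)
s=np.load('pics/scene0.npz',allow_pickle=True);sp=s['p'];save('crop1.png',cv2.resize(sp[90:290,230:410],None,fx=3,fy=3))
```

```text
wrist (250, 260) [ 0.179 -0.556  0.122]
wrist (230, 300) [ 0.287 -0.556  0.315]
wrist (270, 340) [ 0.102 -0.609  0.13 ]
wrist (340, 250) [ 0.17  -0.667 -0.001]
wrist (200, 100) [ 0.285 -0.42   0.001]
(225, 250) [0.524 0.253 0.05 ]
(254, 214) [0.601 0.191 0.051]
(186, 271) [0.478 0.338 0.05 ]
(451, 281) [ 0.46  -0.221  0.073]
(353, 215) [ 0.597 -0.022  0.06 ]
(351, 206) [ 0.615 -0.017  0.079]
(325, 218) [0.589 0.036 0.114]
(388, 210) [ 0.604 -0.09   0.107]
(353, 150) [ 0.737 -0.024  0.062]
(345, 262) [ 0.496 -0.006  0.007]
(300, 170) [0.705 0.095 0.001]
[338 203  55  23 413] [364.3 212. ] [ 0.6044 -0.0471  0.05  ]
[349 213   8   7  46] [352.5 215.9] [ 0.5962 -0.0217  0.05  ]
[214 239  23  23 411] [224.7 250.1] [0.5235 0.2542 0.05  ]
[438 267  30  30 691] [452.8 281.6] [ 0.4567 -0.2311  0.05  ]
```

View pics/crop0.png

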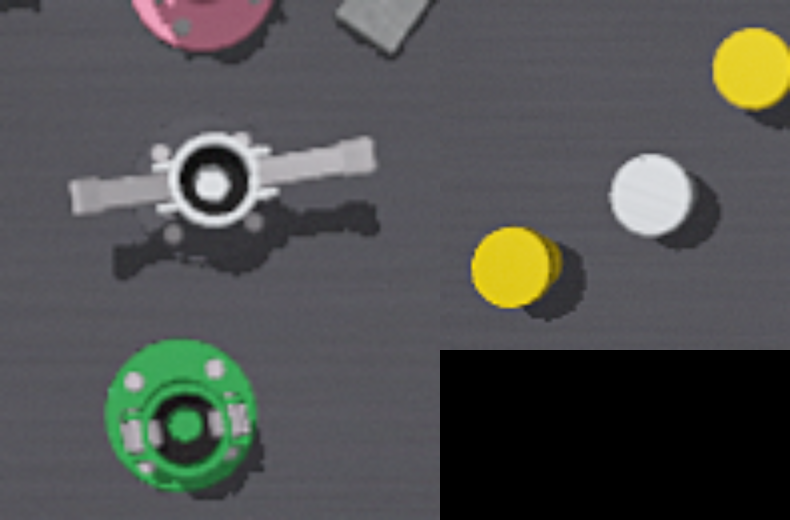

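View pics/crop1.png

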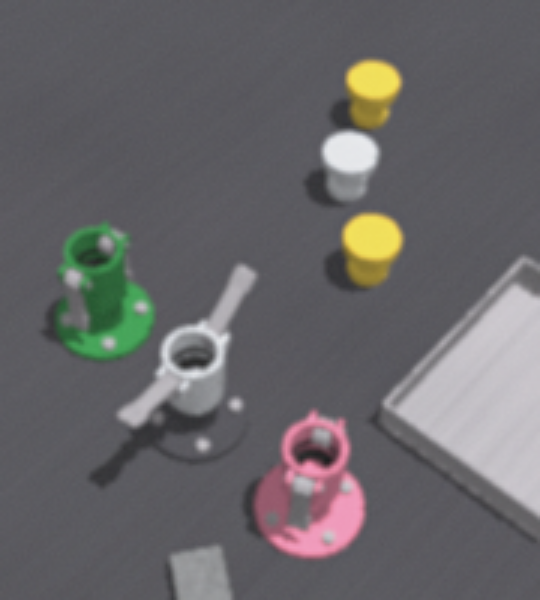

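The crops confirm both choices: bare-metal coupler with raised arms, bare-metal plug between the two yellow ones. I'll lift first, then go to a viewing pose near the coupler.

>>> play_rows([
  {"tz":0.3},
  {"tz":0.6},
  {"tz":0.9,"ty":0.1},
  {"tz":0.95,"ty":0.4,"tx":0.1,"yaw":0.2},
  {"tz":0.95,"ty":0.7,"tx":0.3,"yaw":0.4},
  {"tz":0.95,"ty":1.0,"tx":0.5,"yaw":0.6},
], hand=-1)

```text
$.rows[0]: bad value
```

>>> play_rows([
  {"tx":0.15,"ty":0.25,"yaw":0.15},
  {"tx":0.3,"ty":0.5,"yaw":0.3},
  {"tx":0.45,"ty":0.75,"yaw":0.45},
  {"tx":0.6,"ty":1.0,"yaw":0.6},
])

```text
$.rows[0]: bad value
```

>>> play_rows([
  {"tx":0.15,"ty":0.25,"yaw":0.15},
  {"tx":0.3,"ty":0.5,"yaw":0.3},
  {"tx":0.45,"ty":0.75,"yaw":0.45},
  {"tx":0.6,"ty":1.0,"yaw":0.6},
])

```text
$.rows[0]: bad value
```

>>> play_rows([
  {"tx":0.1,"ty":0.25,"yaw":0.15},
  {"tx":0.2,"ty":0.5,"yaw":0.3},
  {"tx":0.3,"ty":0.75,"yaw":0.45},
  {"tx":0.4,"ty":1.0,"yaw":0.6},
  {"tx":0.4,"ty":1.0,"yaw":0.6},
])

```text
$.rows[0]: bad value
```

Run:
```python
from h import *
s=manip.read_state();print(s['clock'],s['tcp_pos'],s['orientation'],s['q'].round(2))
m=manip.camera_model('wrist');p,d=manip.read_camera('wrist');save('w1.png',p);np.savez('pics/w1.npz',p=p,d=d,m=np.array(m,dtype=object))
```

```text
0.15 [ 0.26878417 -0.59109542  0.18377043] [ 9.77312888e-01  2.11798421e-01 -2.26616195e-04 -9.46990021e-04] [ 1.12  0.62 -0.01  1.42  0.01  1.1  -0.04]
```

View pics/w1.png

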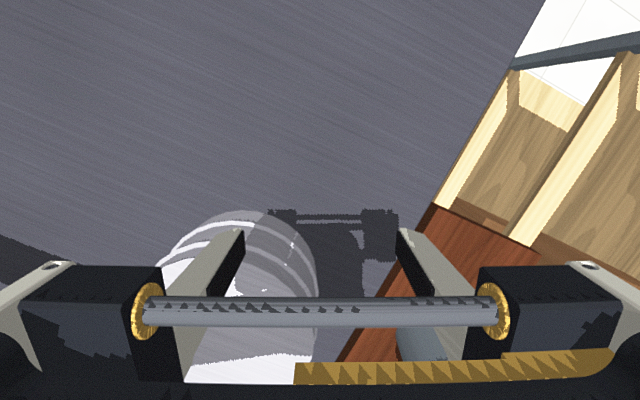

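>>> play_rows([
  {"tx":0,"ty":0,"tz":0.3,"yaw":0},
  {"tx":0,"ty":0,"tz":0.6,"yaw":0},
  {"tx":0,"ty":0.1,"tz":0.9,"yaw":0},
  {"tx":0.1,"ty":0.4,"tz":0.95,"yaw":0.2},
  {"tx":0.3,"ty":0.7,"tz":0.95,"yaw":0.4},
  {"tx":0.5,"ty":1.0,"tz":0.95,"yaw":0.6},
], hand=-1)

```text
clock: 0.7
tcp_pos: [0.3271, -0.4739, 0.2998]
orientation: [0.932, 0.363, 0.0, 0.001]
contact_force: [1.9, -0.5, -0.3]
finger_gap: 0.999
```

>>> play_rows([
  {"tx":0.15,"ty":0.25,"tz":0,"yaw":0.15},
  {"tx":0.3,"ty":0.5,"tz":0,"yaw":0.3},
  {"tx":0.45,"ty":0.75,"tz":0,"yaw":0.45},
  {"tx":0.6,"ty":1.0,"tz":0,"yaw":0.6},
])

```text
clock: 1.03
tcp_pos: [0.3997, -0.3526, 0.2987]
orientation: [0.863, 0.505, -0.0, -0.0]
contact_force: [-0.1, -0.4, -0.3]
finger_gap: 0.998
```

>>> play_rows([
  {"tx":0.15,"ty":0.25,"tz":0,"yaw":0.15},
  {"tx":0.3,"ty":0.5,"tz":0,"yaw":0.3},
  {"tx":0.45,"ty":0.75,"tz":0,"yaw":0.45},
  {"tx":0.6,"ty":1.0,"tz":0,"yaw":0.6},
])

```text
clock: 1.37
tcp_pos: [0.4717, -0.2328, 0.2987]
orientation: [0.773, 0.634, -0.0, 0.0]
contact_force: [-0.6, -0.4, 0.1]
finger_gap: 0.996
```

>>> play_rows([
  {"tx":0.15,"ty":0.25,"tz":0,"yaw":0.15},
  {"tx":0.3,"ty":0.5,"tz":0,"yaw":0.3},
  {"tx":0.45,"ty":0.75,"tz":0,"yaw":0.45},
  {"tx":0.6,"ty":1.0,"tz":0,"yaw":0.6},
  {"tx":0.6,"ty":1.0,"tz":0,"yaw":0.6},
  {"tx":0.6,"ty":1.0,"tz":0,"yaw":0.6},
])

```text
clock: 1.87
tcp_pos: [0.5438, -0.1117, 0.2983]
orientation: [0.664, 0.747, 0.0, -0.001]
contact_force: [-0.1, -1.0, 1.2]
finger_gap: 0.997
```

Run:
```python
from h import *
s=manip.read_state();print(s['clock'],s['tcp_pos'],s['orientation'],s['q'].round(2))
m=manip.camera_model('wrist');p,d=manip.read_camera('wrist');save('w2.png',p);np.savez('pics/w2.npz',p=p,d=d,m=np.array(m,dtype=object))
```

```text
1.8667 [ 0.54381249 -0.1116734   0.29828694] [ 6.64342444e-01  7.47428036e-01  2.75075200e-04 -6.10001175e-04] [ 0.45  0.4  -0.44  1.51  0.17  1.27  0.11]
```

View pics/w2.png

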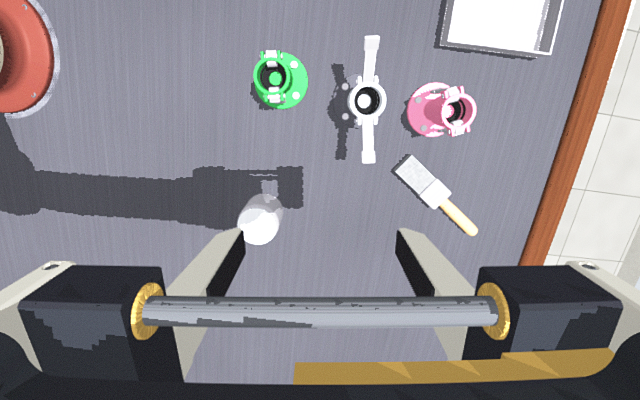

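The wrist view shows the metal coupler at (367,98), green at (275,78), pink at (455,110), the tin at (262,220) and the brush at (440,195). I'll measure the mouth.

```bash
cat >> h.py <<'E'
def mouth(p,d,m,guess,tag):
    # points from depth near the mouth plane
    u,v=proj(m,[guess[0],guess[1],.098]);
    r=70;u0,v0=int(u)-r,int(v)-r
    u0=max(u0,0);v0=max(v0,0)
    P=[];Q=[]
    for y in range(v0,min(v0+2*r,400)):
        for x in range(u0,min(u0+2*r,640)):
            if d[y,x]>0:
                X=dep(m,(x,y),d[y,x])
                if np.hypot(*(X[:2]-guess[:2]))<.035 and .094<X[2]<.102: P.append(X);Q.append((x,y))
    P=np.array(P);
    from scipy.optimize import least_squares
    # ring mean radius: fit center with points within 17..25
    c=np.array(guess[:2],float)
    for _ in range(10):
        rr=np.hypot(*(P[:,:2]-c).T);S=P[(rr>.0175)&(rr<.0245)]
        f=least_squares(lambda q:np.hypot(*(S[:,:2]-q).T)-.021,c,loss='soft_l1',f_scale=.001);c=f.x
    print(tag,len(P),len(S),'centre',c.round(4),'z',np.median(S[:,2]).round(4));
    save(tag+'.png',cv2.resize(p[v0:v0+2*r,u0:u0+2*r],None,fx=4,fy=4,interpolation=cv2.INTER_NEAREST))
    return c
E
python3 - <<'E'
from h import *
for n in ('top0','w2'):
    z=np.load('pics/%s.npz'%n,allow_pickle=True);p,d,m=z['p'],z['d'],z['m'].item()
    c=mouth(p,d,m,(.599,-.022),'m_'+n)
    print(proj(m,[*c,.098]))
    P=[]
    for y in range(400):
        for x in range(640):
            if d[y,x]>0 and (n=='top0' or y<200):
                X=dep(m,(x,y),d[y,x])
                q=X[:2]-c
                if .085<X[2]<.16 and .03<np.hypot(*q)<.09 and abs(q[0])<.03: P.append(X)
    P=np.array(P)
    for sg in (1,-1):
        S=P[sg*(P[:,1]-c[1])>0]; q=S[:,:2]-c; r=np.hypot(*q.T)
        e=r>r.max()-.008
        mid=q[e].mean(0); dirr=q.mean(0)
        print(n,sg,len(S),'end',q[e].mean(0).round(4),'z',np.median(S[e,2]).round(4),'rmax',r.max().round(4),'yaw',np.degrees(np.arctan2(-sg*mid[0],sg*mid[1])).round(2),np.degrees(np.arctan2(-sg*dirr[0],sg*dirr[1])).round(2), 'slope',np.polyfit(r,S[:,2],1).round(3))
E
```

```text
m_top0 238 147 centre [ 0.5972 -0.02  ] z 0.0983
(np.float64(352.76962183082213), np.float64(214.0362884640575))
top0 1 171 end [-0.01    0.0676] z 0.1232 rmax 0.0724 yaw 8.42 8.54 slope [0.615 0.081]
top0 -1 205 end [ 0.0115 -0.0757] z 0.1085 rmax 0.0807 yaw 8.66 8.32 slope [0.272 0.088]
m_w2 578 382 centre [ 0.5941 -0.0202] z 0.097
(np.float64(367.4519452143244), np.float64(100.34850547396894))
w2 1 559 end [-0.0097  0.068 ] z 0.1222 rmax 0.0733 yaw 8.08 8.33 slope [0.656 0.077]
w2 -1 486 end [ 0.011  -0.0756] z 0.1078 rmax 0.0807 yaw 8.29 8.22 slope [0.264 0.087]
```

View pics/m_w2.png

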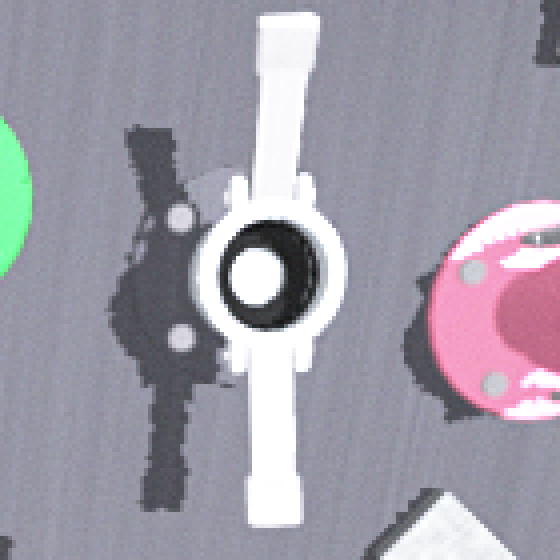

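>>> play_rows([
  {"tx":0.15,"ty":0.25,"tz":-0.15,"yaw":0.02},
  {"tx":0.3,"ty":0.5,"tz":-0.3,"yaw":0.05},
  {"tx":0.44,"ty":0.75,"tz":-0.48,"yaw":0.05},
  {"tx":0.44,"ty":0.75,"tz":-0.48,"yaw":0.05},
  {"tx":0.44,"ty":0.75,"tz":-0.48,"yaw":0.05},
])

```text
clock: 2.33
tcp_pos: [0.5952, -0.0241, 0.2392]
orientation: [0.656, 0.755, -0.001, -0.001]
contact_force: [0.9, 0.5, 0.8]
finger_gap: 1.003
```

Run:
```python
from h import *
s=manip.read_state();print(s['clock'],s['tcp_pos'],s['orientation'],s['q'].round(2))
m=manip.camera_model('wrist');p,d=manip.read_camera('wrist');save('w3.png',p);np.savez('pics/w3.npz',p=p,d=d,m=np.array(m,dtype=object))
c=mouth(p,d,m,(.595,-.020),'m_w3');print(proj(m,[*c,.098]))
z=np.load('pics/scene0.npz',allow_pickle=True);c=mouth(z['p'],z['d'],z['m'].item(),(.597,-.020),'m_s0')
```

```text
2.3333 [ 0.59517073 -0.02412604  0.23921847] [ 0.65589215  0.75485187 -0.00139602 -0.00148032] [ 0.27  0.52 -0.44  1.49  0.23  1.19 -0.07]
m_w3 668 440 centre [ 0.5942 -0.0199] z 0.0973
(np.float64(320.36389322919354), np.float64(171.47990862128006))
m_s0 214 134 centre [ 0.5958 -0.0205] z 0.0981
```

View pics/w3.png

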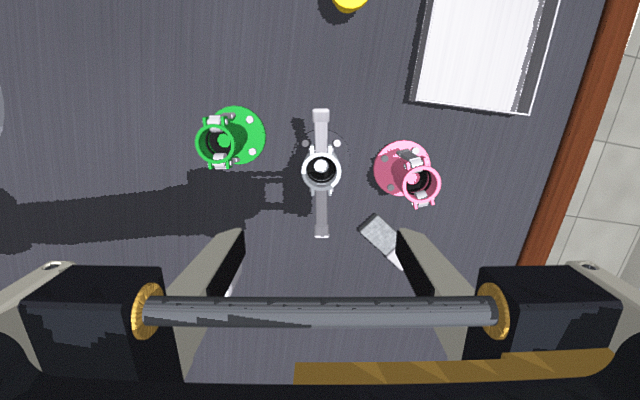

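>>> play_rows([
  {"tx":-0.05,"ty":0.3,"tz":0,"yaw":0},
  {"tx":-0.1,"ty":0.6,"tz":0,"yaw":0},
  {"tx":-0.2,"ty":0.95,"tz":0,"yaw":0},
])

```text
clock: 2.63
tcp_pos: [0.5741, 0.0835, 0.2419]
orientation: [0.66, 0.751, 0.0, 0.002]
contact_force: [0.8, 0.1, -0.2]
finger_gap: 1.001
```

>>> play_rows([
  {"tx":-0.1,"ty":0.3,"tz":0,"yaw":0},
  {"tx":-0.2,"ty":0.6,"tz":0,"yaw":0},
  {"tx":-0.3,"ty":0.9,"tz":-0.1,"yaw":0},
  {"tx":-0.4,"ty":1.0,"tz":-0.2,"yaw":0},
])

```text
clock: 2.97
tcp_pos: [0.5245, 0.2122, 0.2191]
orientation: [0.655, 0.755, 0.003, 0.0]
contact_force: [-0.4, 0.2, 0.5]
finger_gap: 0.996
```

>>> play_rows([
  {"tx":0,"ty":0.25,"tz":-0.2,"yaw":0},
  {"tx":0,"ty":0.37,"tz":-0.3,"yaw":0},
  {"tx":0,"ty":0.37,"tz":-0.3,"yaw":0},
  {"tx":0,"ty":0.37,"tz":-0.3,"yaw":0},
])

```text
clock: 3.3
tcp_pos: [0.5256, 0.2498, 0.1815]
orientation: [0.657, 0.754, -0.0, 0.001]
contact_force: [-0.0, -0.4, 0.3]
finger_gap: 0.999
```

Run:
```python
from h import *
s=manip.read_state();print(s['clock'],s['tcp_pos'],s['orientation'],s['q'].round(2),s['contact_force'])
m=manip.camera_model('wrist');p,d=manip.read_camera('wrist');save('w4.png',p);np.savez('pics/w4.npz',p=p,d=d,m=np.array(m,dtype=object))
P=[]
for y in range(400):
    for x in range(640):
        if d[y,x]>0:
            X=dep(m,(x,y),d[y,x])
            if .045<X[2]<.056 and np.hypot(X[0]-.5235,X[1]-.254)<.035: P.append(X)
P=np.array(P,np.float32);print(len(P),P.mean(0),cv2.minEnclosingCircle(np.ascontiguousarray(P[:,:2])))
```

```text
3.3 [0.52564178 0.24979935 0.18151855] [ 6.57294387e-01  7.53633244e-01 -4.80148060e-04  8.89443858e-04] [-0.2   0.55 -0.46  1.62  0.27  1.04 -0.6 ] [-0.04136109 -0.392015    0.3239471 ]
1450 [0.5204581  0.25565016 0.04925035] ((0.5206051468849182, 0.2549747824668884), 0.02498065121471882)
```

View pics/w4.png

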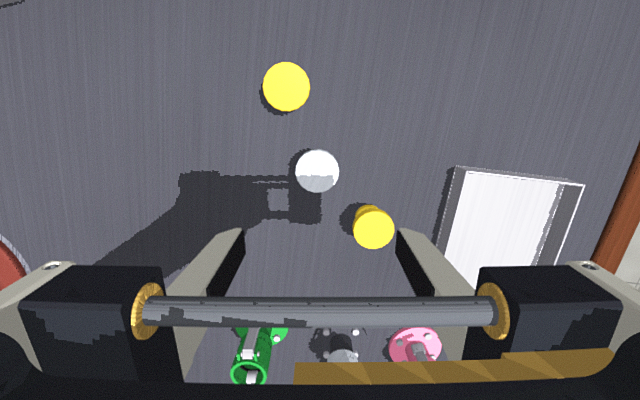

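>>> play_rows([
  {"tx":-0.03,"ty":0.04,"tz":-0.25,"yaw":0},
  {"tx":-0.03,"ty":0.04,"tz":-0.5,"yaw":0},
  {"tx":-0.03,"ty":0.04,"tz":-0.7,"yaw":0},
  {"tx":-0.03,"ty":0.04,"tz":-0.85,"yaw":0},
  {"tx":-0.03,"ty":0.04,"tz":-0.85,"yaw":0},
])

```text
clock: 3.77
tcp_pos: [0.5209, 0.2522, 0.0769]
orientation: [0.658, 0.753, -0.003, 0.0]
contact_force: [0.1, -0.9, -0.5]
finger_gap: 1.002
```

>>> play_rows([
  {"tx":0,"ty":0,"tz":-0.15,"yaw":0},
  {"tx":0,"ty":0,"tz":-0.3,"yaw":0},
  {"tx":0,"ty":0,"tz":-0.42,"yaw":0},
  {"tx":0,"ty":0,"tz":-0.42,"yaw":0},
  {"tx":0,"ty":0,"tz":-0.42,"yaw":0},
  {"tx":0,"ty":0,"tz":-0.42,"yaw":0},
])

```text
clock: 4.27
tcp_pos: [0.523, 0.2568, 0.0308]
orientation: [0.657, 0.754, 0.002, 0.001]
contact_force: [0.3, 0.2, 0.5]
finger_gap: 1.001
```

>>> play_rows([
  {"tx":0,"ty":0,"tz":0,"yaw":0},
  {"tx":0,"ty":0,"tz":0,"yaw":0},
  {"tx":0,"ty":0,"tz":0,"yaw":0},
  {"tx":0,"ty":0,"tz":0,"yaw":0},
  {"tx":0,"ty":0,"tz":0,"yaw":0},
  {"tx":0,"ty":0,"tz":0,"yaw":0},
  {"tx":0,"ty":0,"tz":0,"yaw":0},
  {"tx":0,"ty":0,"tz":0,"yaw":0},
], hand=1, newtons=40)

```text
clock: 4.93
tcp_pos: [0.521, 0.2569, 0.0286]
orientation: [0.656, 0.754, -0.0, -0.0]
contact_force: [0.3, 0.9, -0.1]
finger_gap: 0.477
```

Run:
```python
from h import *
s=manip.read_state();print(s['clock'],s['tcp_pos'],s['orientation'],s['finger_gap'],s['contact_force'])
m=manip.camera_model('wrist');p,d=manip.read_camera('wrist');save('w5.png',p);np.savez('pics/w5.npz',p=p,d=d,m=np.array(m,dtype=object))
```

```text
4.9333 [0.52100759 0.25693827 0.02858098] [ 6.56314682e-01  7.54487262e-01 -8.52578606e-05 -5.50730152e-05] 0.47701704655380106 [ 0.34313759  0.89300835 -0.11825591]
```

View pics/w5.png

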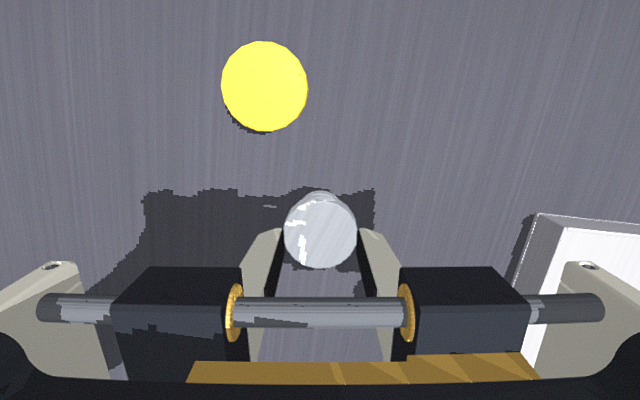

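>>> play_rows([
  {"tx":0,"ty":0,"tz":0.1,"yaw":0},
  {"tx":0,"ty":0,"tz":0.3,"yaw":0},
  {"tx":0,"ty":0,"tz":0.6,"yaw":0},
  {"tx":0,"ty":0,"tz":0.9,"yaw":0},
  {"tx":0,"ty":0,"tz":1.0,"yaw":0},
  {"tx":0,"ty":0,"tz":1.0,"yaw":0},
  {"tx":0,"ty":0,"tz":1.0,"yaw":0},
])

```text
clock: 5.57
tcp_pos: [0.5212, 0.2569, 0.1496]
orientation: [0.656, 0.754, 0.001, 0.0]
contact_force: [0.6, 0.5, -0.1]
finger_gap: 0.009
```

```bash
cat >> h.py <<'E'
def held(p,d,m,s):
    from scipy.spatial.transform import Rotation as Ro
    R=Ro.from_quat(s['orientation']).as_matrix();T=s['tcp_pos']
    v,u=np.mgrid[0:400,0:640];P=[]
    for y in range(120,330):
        for x in range(200,440):
            if d[y,x]>0:
                X=dep(m,(x,y),d[y,x]);q=R.T@(X-T)
                if abs(q[0])<.045 and abs(q[1])<.0262 and -.035<q[2]<-.012: P.append(q)
    P=np.array(P);zt=np.percentile(P[:,2],20)
    return P
E
python3 - <<'E'
from h import *
s=manip.read_state();print(s['clock'],s['tcp_pos'],s['orientation'],s['finger_gap'],s['contact_force'])
m=manip.camera_model('wrist');p,d=manip.read_camera('wrist');save('w6.png',p)
P=held(p,d,m,s);print(len(P),P.min(0),P.max(0),np.median(P,0))
h,e=np.histogram(P[:,2],20);print(h,e.round(4))
zt=np.median(P[:,2]);S=P[abs(P[:,2]-zt)<.004]
A=np.c_[S[:,:2],np.ones(len(S))];print('plane',np.linalg.lstsq(A,S[:,2],rcond=None)[0],cv2.minEnclosingCircle(S[:,:2].astype(np.float32).copy()))
pt,dt=manip.read_camera('top');save('t6.png',cv2.resize(pt[180:300,160:400],None,fx=3,fy=3));ps,_=manip.read_camera('scene');save('s6.png',cv2.resize(ps[60:260,230:430],None,fx=3,fy=3))
E
```

```text
5.5667 [0.52122954 0.25688892 0.14955992] [6.56389471e-01 7.54421817e-01 6.38990326e-04 4.19761301e-04] 0.009031245303281797 [ 0.64309384  0.50735486 -0.10387711]
32 [ 0.00709417 -0.00728492 -0.03494444] [ 0.00949032  0.00653971 -0.03170882] [ 0.00892166 -0.00037922 -0.03420897]
[6 2 3 5 0 3 2 0 2 2 2 2 1 0 1 0 0 0 0 1] [-0.0349 -0.0348 -0.0346 -0.0345 -0.0343 -0.0341 -0.034  -0.0338 -0.0337
 -0.0335 -0.0333 -0.0332 -0.033  -0.0328 -0.0327 -0.0325 -0.0324 -0.0322
 -0.032  -0.0319 -0.0317]
plane [-0.20064477  0.0139145  -0.0322479 ] ((0.008907517418265343, -0.0003726037684828043), 0.007012731861323118)
```

View pics/w6.png

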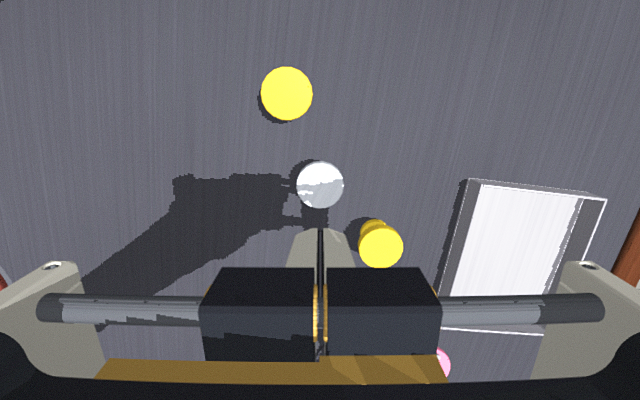

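View pics/s6.png

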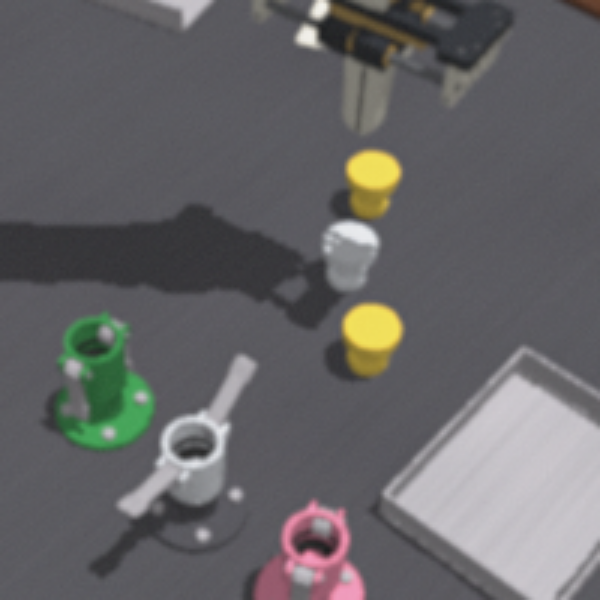

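```bash
cat >> h.py <<'E'
def plugtop(p,d,m,g,zlo=.045,zhi=.056,r=.04):
    P=[]
    for y in range(400):
        for x in range(640):
            if d[y,x]>0:
                X=dep(m,(x,y),d[y,x])
                if zlo<X[2]<zhi and np.hypot(X[0]-g[0],X[1]-g[1])<r: P.append(X)
    P=np.array(P,np.float32)
    A=np.c_[P[:,:2]-P[:,:2].mean(0),np.ones(len(P))]
    print(len(P),P.mean(0),cv2.minEnclosingCircle(np.ascontiguousarray(P[:,:2])),'plane',np.linalg.lstsq(A,P[:,2],rcond=None)[0])
E
python3 - <<'E'
from h import *
s=manip.read_state();print(s['tcp_pos'],s['finger_gap'])
for c in('wrist','top','scene'):
    m=manip.camera_model(c);p,d=manip.read_camera(c);plugtop(p,d,m,(.521,.255))
z=np.load('pics/top0.npz',allow_pickle=True);plugtop(z['p'],z['d'],z['m'].item(),(.5235,.254))
E
```

```text
[0.51992793 0.25599097 0.14695279] 0.007281015671415461
1723 [0.52048457 0.25592473 0.04925789] ((0.520672082901001, 0.25488603115081787), 0.025047095492482185) plane [-0.00246101 -0.00852978  0.04925792]
394 [0.5236057  0.25341728 0.05013137] ((0.5234420299530029, 0.2535889744758606), 0.024492455646395683) plane [0.00647629 0.00021984 0.0501314 ]
210 [0.5232527  0.25309294 0.05063051] ((0.5219539403915405, 0.25496968626976013), 0.02616812288761139) plane [-0.00950591  0.02218853  0.05063052]
395 [0.52347654 0.2533102  0.05014486] ((0.5235409736633301, 0.25370970368385315), 0.024627305567264557) plane [-0.00111571  0.01117072  0.05014486]
```

>>> play_rows([
  {"tx":0,"ty":-0.02,"tz":0,"yaw":0},
  {"tx":0,"ty":-0.02,"tz":0,"yaw":0},
  {"tx":0,"ty":-0.02,"tz":0,"yaw":0},
  {"tx":0,"ty":-0.02,"tz":0,"yaw":0},
  {"tx":0,"ty":-0.02,"tz":0,"yaw":0},
  {"tx":0,"ty":-0.02,"tz":0,"yaw":0},
  {"tx":0,"ty":-0.02,"tz":0,"yaw":0},
  {"tx":0,"ty":-0.02,"tz":0,"yaw":0},
  {"tx":0,"ty":-0.02,"tz":0,"yaw":0},
  {"tx":0,"ty":-0.02,"tz":0,"yaw":0},
], hand=-1)

```text
clock: 6.7
tcp_pos: [0.5211, 0.2546, 0.1487]
orientation: [0.656, 0.754, 0.0, -0.0]
contact_force: [-0.3, 0.1, -0.4]
finger_gap: 0.675
```

>>> play_rows([
  {"tx":0,"ty":0,"tz":-0.2,"yaw":0},
  {"tx":0,"ty":0,"tz":-0.4,"yaw":0},
  {"tx":0,"ty":0,"tz":-0.6,"yaw":0},
  {"tx":0,"ty":0,"tz":-0.8,"yaw":0},
  {"tx":0,"ty":0,"tz":-0.95,"yaw":0},
  {"tx":0,"ty":0,"tz":-1.0,"yaw":0},
  {"tx":0,"ty":0,"tz":-1.0,"yaw":0},
])

```text
clock: 7.28
tcp_pos: [0.52, 0.2539, 0.0271]
orientation: [0.656, 0.754, -0.002, -0.001]
contact_force: [0.4, -0.2, 0.2]
finger_gap: 0.997
```

>>> play_rows([
  {"tx":0,"ty":0,"tz":0,"yaw":0},
  {"tx":0,"ty":0,"tz":0,"yaw":0},
  {"tx":0,"ty":0,"tz":0,"yaw":0},
  {"tx":0,"ty":0,"tz":0,"yaw":0},
  {"tx":0,"ty":0,"tz":0,"yaw":0},
  {"tx":0,"ty":0,"tz":0,"yaw":0},
  {"tx":0,"ty":0,"tz":0,"yaw":0},
  {"tx":0,"ty":0,"tz":0,"yaw":0},
  {"tx":0,"ty":0,"tz":0,"yaw":0},
], hand=1, newtons=45)

```text
clock: 8.03
tcp_pos: [0.521, 0.2545, 0.0287]
orientation: [0.656, 0.754, -0.0, -0.0]
contact_force: [-0.3, -0.9, 0.1]
finger_gap: 0.407
```

>>> play_rows([
  {"tx":0,"ty":0,"tz":0,"yaw":0},
  {"tx":0,"ty":0,"tz":0,"yaw":0},
  {"tx":0,"ty":0,"tz":0,"yaw":0},
])

```text
clock: 8.28
tcp_pos: [0.521, 0.2545, 0.0286]
orientation: [0.656, 0.754, -0.0, -0.0]
contact_force: [0.4, 1.3, 0.1]
finger_gap: 0.191
```

Run:
```python
from h import *
s=manip.read_state();print(s['clock'],s['tcp_pos'],s['orientation'],s['finger_gap'],s['contact_force'])
m=manip.camera_model('wrist');p,d=manip.read_camera('wrist');save('w7.png',p);plugtop(p,d,m,(.521,.255))
```

```text
8.2833 [0.52102192 0.25454215 0.02856302] [ 6.56336134e-01  7.54468601e-01 -8.11514964e-05 -5.81679344e-05] 0.19109445167946573 [0.37134159 1.3315373  0.10085029]
3047 [0.52022076 0.2596591  0.04920502] ((0.5206959843635559, 0.2547799348831177), 0.02515965700149536) plane [-0.00043987 -0.00999054  0.049205  ]
```

View pics/w7.png

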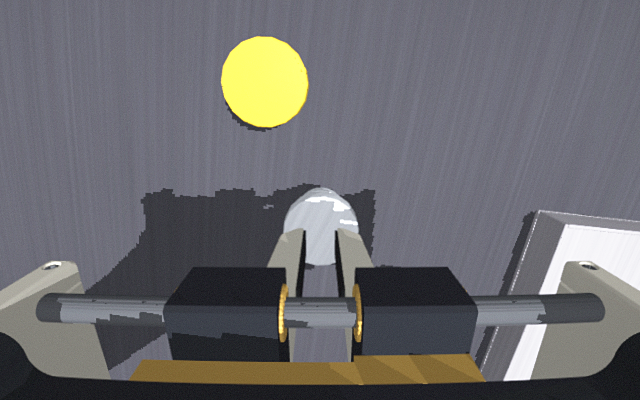

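Run:
```python
from h import *
s=manip.read_state();print(s['tcp_pos'],s['q'].round(3))
m=manip.camera_model('wrist');p,d=manip.read_camera('wrist')
print(proj(m,s['tcp_pos']))
for px in [(290,235),(285,250),(300,232),(350,235),(358,250),(280,262),(320,200),(320,225),(320,245),(440,180)]: print(px,d[px[1],px[0]],dep(m,px,d[px[1],px[0]]).round(4))
print(-m['R'].T@m['t'])
t=manip.camera_model('top');pt,dt=manip.read_camera('top');save('t8.png',pt)
ps,_=manip.read_camera('scene');save('s8.png',cv2.resize(ps[60:260,230:430],None,fx=3,fy=3))
```

```text
[0.52104586 0.25454948 0.02859305] [-0.258  0.727 -0.379  1.784  0.388  0.706 -0.71 ]
(np.float64(320.1375019619539), np.float64(220.85194845928916))
(290, 235) 0.17039545 [0.5027 0.2611 0.072 ]
(285, 250) 0.15415378 [0.5018 0.2604 0.0892]
(300, 232) 0.1745803 [0.5081 0.2618 0.0677]
(350, 235) 0.17092797 [0.5368 0.2657 0.0715]
(358, 250) 0.15312657 [0.5391 0.2662 0.0901]
(280, 262) 0.14118177 [0.5009 0.261  0.1025]
(320, 200) 0.1880012 [0.5178 0.277  0.0494]
(320, 225) 0.1928036 [0.5202 0.2602 0.0496]
(320, 245) 0.19747442 [0.5222 0.2458 0.0492]
(440, 180) 0.23588325 [ 0.6125  0.2906 -0.0008]
[0.50975953 0.33542479 0.22799659]
```

View pics/s8.png

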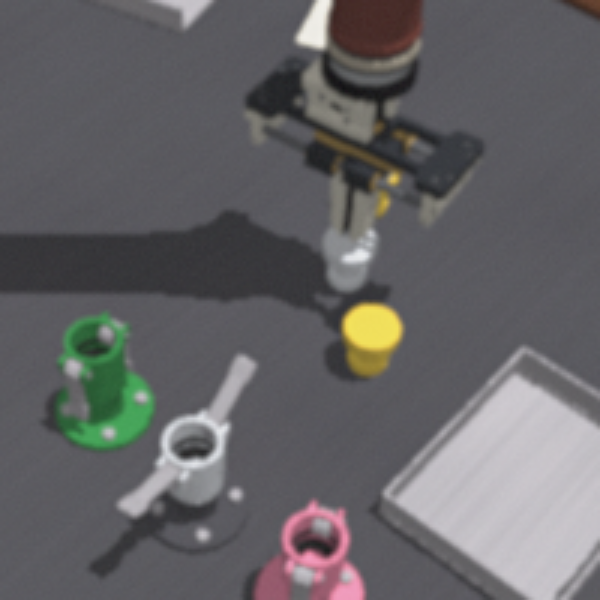

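View pics/t8.png

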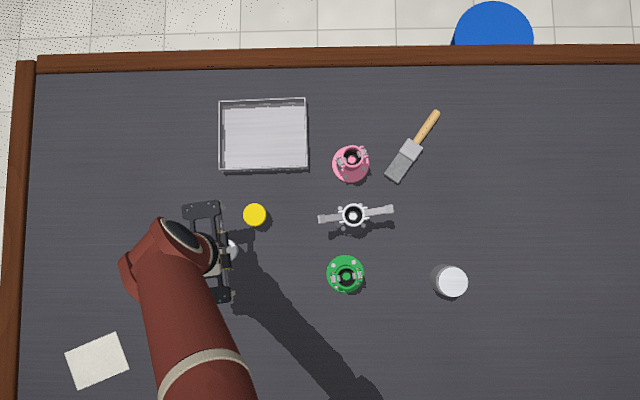

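Run:
```python
from h import *
m=manip.camera_model('wrist');p,d=manip.read_camera('wrist')
for c in (295,300,345,350):
    print(c,[(r,dep(m,(c,r),d[r,c]).round(3).tolist()) for r in range(222,262,3)])
save('w9.png',cv2.resize(p[170:300,230:410],None,fx=4,fy=4,interpolation=cv2.INTER_NEAREST))
```

```text
295 [(222, [0.504, 0.26, 0.05]), (225, [0.504, 0.257, 0.048]), (228, [0.504, 0.256, 0.049]), (231, [0.505, 0.253, 0.048]), (234, [0.505, 0.262, 0.071]), (237, [0.506, 0.261, 0.074]), (240, [0.506, 0.262, 0.079]), (243, [0.506, 0.262, 0.082]), (246, [0.507, 0.262, 0.086]), (249, [0.507, 0.261, 0.089]), (252, [0.507, 0.262, 0.092]), (255, [0.507, 0.261, 0.095]), (258, [0.508, 0.262, 0.098]), (261, [0.508, 0.262, 0.102])]
300 [(222, [0.507, 0.261, 0.05]), (225, [0.507, 0.258, 0.049]), (228, [0.508, 0.256, 0.049]), (231, [0.508, 0.254, 0.05]), (234, [0.508, 0.262, 0.071]), (237, [0.509, 0.262, 0.075]), (240, [0.509, 0.262, 0.079]), (243, [0.509, 0.262, 0.082]), (246, [0.509, 0.262, 0.086]), (249, [0.509, 0.262, 0.089]), (252, [0.51, 0.262, 0.093]), (255, [0.51, 0.263, 0.096]), (258, [0.51, 0.262, 0.098]), (261, [0.51, 0.262, 0.101])]
345 [(222, [0.536, 0.264, 0.049]), (225, [0.536, 0.263, 0.05]), (228, [0.537, 0.26, 0.05]), (231, [0.537, 0.258, 0.05]), (234, [0.534, 0.265, 0.07]), (237, [0.534, 0.266, 0.075]), (240, [0.533, 0.266, 0.079]), (243, [0.533, 0.265, 0.081]), (246, [0.51, 0.335, 0.228]), (249, [0.533, 0.265, 0.089]), (252, [0.532, 0.265, 0.092]), (255, [0.532, 0.265, 0.094]), (258, [0.532, 0.266, 0.099]), (261, [0.532, 0.265, 0.102])]
350 [(222, [0.539, 0.265, 0.05]), (225, [0.539, 0.263, 0.051]), (228, [0.54, 0.261, 0.049]), (231, [0.54, 0.258, 0.048]), (234, [0.541, 0.256, 0.048]), (237, [0.541, 0.254, 0.049]), (240, [0.541, 0.252, 0.049]), (243, [0.542, 0.25, 0.049]), (246, [0.536, 0.266, 0.086]), (249, [0.535, 0.265, 0.088]), (252, [0.535, 0.266, 0.093]), (255, [0.535, 0.266, 0.095]), (258, [0.534, 0.266, 0.099]), (261, [0.534, 0.266, 0.101])]
```

View pics/w9.png

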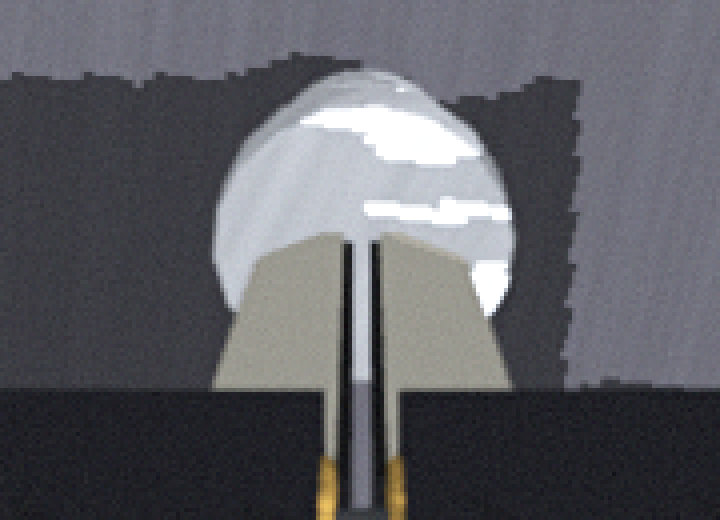

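Run:
```python
from h import *
m=manip.camera_model('wrist');p,d=manip.read_camera('wrist');s=manip.read_state();print(s['tcp_pos'],s['finger_gap'])
for px in [(220,270),(220,290),(220,330),(410,270),(410,330),(50,270),(320,310)]: print(px,dep(m,px,d[px[1],px[0]]).round(4))
for n,tz in (('w1',None),('w4',.1815),('w2',.298)):
    try:z=np.load('pics/%s.npz'%n,allow_pickle=True)
    except Exception: continue
    d,m=z['d'],z['m'].item()
    print(n,[(r,dep(m,(235,r),d[r,235]).round(3).tolist()) for r in range(226,270,6)],[(r,dep(m,(240,r),d[r,240]).round(3).tolist()) for r in range(226,270,6)])
```

```text
[0.52106381 0.25455183 0.02863896] 0.004579853250316808
(220, 270) [0.4876 0.286  0.1533]
(220, 290) [0.4908 0.2867 0.1633]
(220, 330) [0.493  0.2801 0.1698]
(410, 270) [0.5418 0.2934 0.153 ]
(410, 330) [0.5386 0.2865 0.1696]
(50, 270) [0.437  0.2785 0.1542]
(320, 310) [0.5169 0.2839 0.1627]
w1 [(226, [0.172, -0.523, 0.055]), (232, [0.256, -0.542, 0.223]), (238, [0.256, -0.544, 0.23]), (244, [0.256, -0.546, 0.236]), (250, [0.254, -0.547, 0.238]), (256, [0.25, -0.548, 0.238]), (262, [0.248, -0.55, 0.239]), (268, [0.245, -0.551, 0.241])] [(226, [0.174, -0.528, 0.053]), (232, [0.256, -0.545, 0.221]), (238, [0.254, -0.546, 0.224]), (244, [0.252, -0.548, 0.227]), (250, [0.249, -0.549, 0.228]), (256, [0.247, -0.551, 0.23]), (262, [0.243, -0.552, 0.23]), (268, [0.171, -0.55, 0.129])]
w4 [(226, [0.419, 0.151, -0.001]), (232, [0.475, 0.251, 0.22]), (238, [0.477, 0.252, 0.229]), (244, [0.478, 0.251, 0.234]), (250, [0.479, 0.248, 0.235]), (256, [0.479, 0.245, 0.237]), (262, [0.48, 0.241, 0.236]), (268, [0.48, 0.238, 0.237])] [(226, [0.426, 0.152, -0.001]), (232, [0.477, 0.251, 0.218]), (238, [0.479, 0.25, 0.224]), (244, [0.479, 0.247, 0.225]), (250, [0.48, 0.244, 0.227]), (256, [0.48, 0.24, 0.227]), (262, [0.481, 0.237, 0.228]), (268, [0.43, 0.085, -0.001])]
w2 [(226, [0.406, -0.26, 0.002]), (232, [0.493, -0.109, 0.337]), (238, [0.495, -0.109, 0.346]), (244, [0.497, -0.11, 0.35]), (250, [0.497, -0.112, 0.352]), (256, [0.497, -0.116, 0.353]), (262, [0.498, -0.119, 0.354]), (268, [0.498, -0.122, 0.354])] [(226, [0.433, -0.226, 0.074]), (232, [0.495, -0.11, 0.335]), (238, [0.497, -0.11, 0.342]), (244, [0.497, -0.114, 0.341]), (250, [0.498, -0.117, 0.343]), (256, [0.498, -0.121, 0.344]), (262, [0.499, -0.124, 0.345]), (268, [0.418, -0.348, -0.001])]
```

The fingers closed in the air. Depth shows the real fingertips about 39 mm higher than the reported TCP, and the gripper body height fits that. From here I use true tip z = tcp_z + 0.039. I'll reopen, go lower and grip again.

>>> play_rows([
  {"tx":0,"ty":0,"tz":0,"yaw":0},
  {"tx":0,"ty":0,"tz":0,"yaw":0},
  {"tx":0,"ty":0,"tz":0,"yaw":0},
  {"tx":0,"ty":0,"tz":0,"yaw":0},
  {"tx":0,"ty":0,"tz":0,"yaw":0},
  {"tx":0,"ty":0,"tz":0,"yaw":0},
  {"tx":0,"ty":0,"tz":0,"yaw":0},
  {"tx":0,"ty":0,"tz":0,"yaw":0},
  {"tx":0,"ty":0,"tz":0,"yaw":0},
  {"tx":0,"ty":0,"tz":0,"yaw":0},
], hand=-1)

```text
clock: 9.42
tcp_pos: [0.521, 0.2545, 0.0287]
orientation: [0.656, 0.754, -0.0, -0.0]
contact_force: [-0.6, -0.4, 1.2]
finger_gap: 0.673
```

>>> play_rows([
  {"tx":0,"ty":0,"tz":0,"yaw":0},
  {"tx":0,"ty":0,"tz":0,"yaw":0},
  {"tx":0,"ty":0,"tz":0,"yaw":0},
  {"tx":0,"ty":0,"tz":-0.1,"yaw":0},
  {"tx":0,"ty":0,"tz":-0.2,"yaw":0},
  {"tx":0,"ty":0,"tz":-0.32,"yaw":0},
  {"tx":0,"ty":0,"tz":-0.32,"yaw":0},
  {"tx":0,"ty":0,"tz":-0.32,"yaw":0},
])

```text
clock: 10.08
tcp_pos: [0.5199, 0.2539, -0.0114]
orientation: [0.656, 0.755, -0.002, -0.001]
contact_force: [0.1, -0.2, 0.4]
finger_gap: 0.999
```

Run:
```python
from h import *
s=manip.read_state();print(s['clock'],s['tcp_pos'],s['orientation'],s['finger_gap'],s['contact_force'])
m=manip.camera_model('wrist');p,d=manip.read_camera('wrist');save('w10.png',p);plugtop(p,d,m,(.521,.255),r=.03)
for c in (233,238,400,405): print(c,[(r,dep(m,(c,r),d[r,c]).round(3).tolist()) for r in range(226,246,3)])
```

```text
10.0833 [ 0.51985462  0.25385482 -0.01139545] [ 6.56286281e-01  7.54509885e-01 -1.65937589e-03 -6.30250239e-04] 0.9989304186307494 [ 0.12307161 -0.22117472  0.39016586]
5980 [0.5208321  0.25767815 0.04919939] ((0.5210700035095215, 0.25546520948410034), 0.024922572076320648) plane [ 0.00092368 -0.01157223  0.04919935]
233 [(226, [0.46, 0.246, -0.001]), (229, [0.467, 0.256, 0.024]), (232, [0.468, 0.256, 0.028]), (235, [0.469, 0.255, 0.032]), (238, [0.47, 0.256, 0.037]), (241, [0.471, 0.256, 0.04]), (244, [0.472, 0.255, 0.041])]
238 [(226, [0.464, 0.246, -0.001]), (229, [0.47, 0.256, 0.024]), (232, [0.471, 0.256, 0.028]), (235, [0.471, 0.255, 0.029]), (238, [0.472, 0.255, 0.033]), (241, [0.473, 0.254, 0.035]), (244, [0.473, 0.253, 0.036])]
400 [(226, [0.574, 0.263, 0.001]), (229, [0.566, 0.269, 0.023]), (232, [0.566, 0.268, 0.025]), (235, [0.566, 0.268, 0.028]), (238, [0.565, 0.267, 0.03]), (241, [0.565, 0.265, 0.031]), (244, [0.566, 0.263, 0.031])]
405 [(226, [0.578, 0.263, -0.001]), (229, [0.569, 0.27, 0.023]), (232, [0.568, 0.27, 0.028]), (235, [0.567, 0.27, 0.032]), (238, [0.566, 0.269, 0.035]), (241, [0.566, 0.268, 0.036]), (244, [0.565, 0.268, 0.04])]
```

View pics/w10.png

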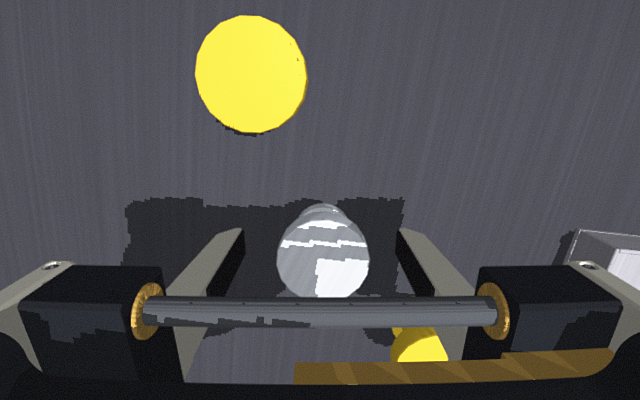

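>>> play_rows([
  {"tx":0.01,"ty":0,"tz":0.02,"yaw":0},
  {"tx":0.01,"ty":0,"tz":0.02,"yaw":0},
  {"tx":0.01,"ty":0,"tz":0.02,"yaw":0},
  {"tx":0.01,"ty":0,"tz":0.02,"yaw":0},
  {"tx":0.01,"ty":0,"tz":0.02,"yaw":0},
  {"tx":0.01,"ty":0,"tz":0.02,"yaw":0},
  {"tx":0.01,"ty":0,"tz":0.02,"yaw":0},
  {"tx":0.01,"ty":0,"tz":0.02,"yaw":0},
  {"tx":0.01,"ty":0,"tz":0.02,"yaw":0},
  {"tx":0.01,"ty":0,"tz":0.02,"yaw":0},
], hand=1, newtons=45)

```text
clock: 10.97
tcp_pos: [0.5221, 0.2545, -0.0073]
orientation: [0.656, 0.754, -0.0, -0.0]
contact_force: [-1.5, -0.4, 1.8]
finger_gap: 0.526
```

>>> play_rows([
  {"tx":0,"ty":0,"tz":0,"yaw":0},
  {"tx":0,"ty":0,"tz":0,"yaw":0},
])

```text
clock: 11.13
tcp_pos: [0.5221, 0.2545, -0.0073]
orientation: [0.656, 0.754, -0.0, -0.0]
contact_force: [-0.8, -0.1, 1.8]
finger_gap: 0.531
```

>>> play_rows([
  {"tx":0,"ty":0,"tz":0.05,"yaw":0},
  {"tx":0,"ty":0,"tz":0.2,"yaw":0},
  {"tx":0,"ty":0,"tz":0.4,"yaw":0},
  {"tx":0,"ty":0,"tz":0.65,"yaw":0},
  {"tx":0,"ty":0,"tz":0.9,"yaw":0},
  {"tx":0,"ty":0,"tz":1.0,"yaw":0},
])

```text
clock: 11.63
tcp_pos: [0.5241, 0.256, 0.1167]
orientation: [0.656, 0.754, 0.003, 0.001]
contact_force: [0.8, -0.3, -2.2]
finger_gap: 0.53
```

>>> play_rows([
  {"tx":0.05,"ty":-0.2,"tz":0.2,"yaw":0},
  {"tx":0.1,"ty":-0.4,"tz":0.4,"yaw":0},
  {"tx":0.2,"ty":-0.7,"tz":0.4,"yaw":0},
  {"tx":0.3,"ty":-1.0,"tz":0.4,"yaw":0},
])

```text
clock: 11.97
tcp_pos: [0.5592, 0.1349, 0.1627]
orientation: [0.655, 0.756, 0.002, 0.001]
contact_force: [1.8, -0.3, -3.5]
finger_gap: 0.529
```

>>> play_rows([
  {"tx":0.1,"ty":-0.3,"tz":0,"yaw":0},
  {"tx":0.2,"ty":-0.6,"tz":0,"yaw":0},
  {"tx":0.3,"ty":-1.0,"tz":0,"yaw":0},
])

```text
clock: 12.22
tcp_pos: [0.5926, 0.0213, 0.1606]
orientation: [0.656, 0.755, 0.0, -0.0]
contact_force: [1.9, 0.4, -3.2]
finger_gap: 0.529
```

>>> play_rows([
  {"tx":0.01,"ty":-0.15,"tz":0,"yaw":0},
  {"tx":0.01,"ty":-0.29,"tz":0,"yaw":0},
  {"tx":0.01,"ty":-0.29,"tz":0,"yaw":0},
  {"tx":0.01,"ty":-0.29,"tz":0,"yaw":0},
  {"tx":0.01,"ty":-0.29,"tz":0,"yaw":0},
])

```text
clock: 12.63
tcp_pos: [0.5932, -0.0103, 0.1607]
orientation: [0.655, 0.755, 0.001, -0.001]
contact_force: [0.0, 1.5, -1.8]
finger_gap: 0.528
```

Run:
```python
from h import *
s=manip.read_state();print(s['clock'],s['tcp_pos'],s['orientation'],s['finger_gap'],s['contact_force'])
m=manip.camera_model('wrist');p,d=manip.read_camera('wrist');save('w11.png',p);plugtop(p,d,m,s['tcp_pos'],.185,.225,r=.028)
t=manip.camera_model('top');pt,dt=manip.read_camera('top');save('t11.png',cv2.resize(pt[130:300,250:450],None,fx=3,fy=3))
ps,_=manip.read_camera('scene');save('s11.png',cv2.resize(ps[130:290,210:400],None,fx=4,fy=3.7))
```

```text
12.6333 [ 0.59321936 -0.01034383  0.16065948] [ 6.55445972e-01  7.55241428e-01  6.23124314e-04 -7.58333501e-04] 0.5284554958304138 [ 0.02431212  1.48737885 -1.81039422]
6680 [ 0.5925486  -0.00648726  0.21646553] ((0.5927528142929077, -0.007368837483227253), 0.027271417900919914) plane [ 0.00236455 -0.06995965  0.21646543]
```

View pics/w11.png

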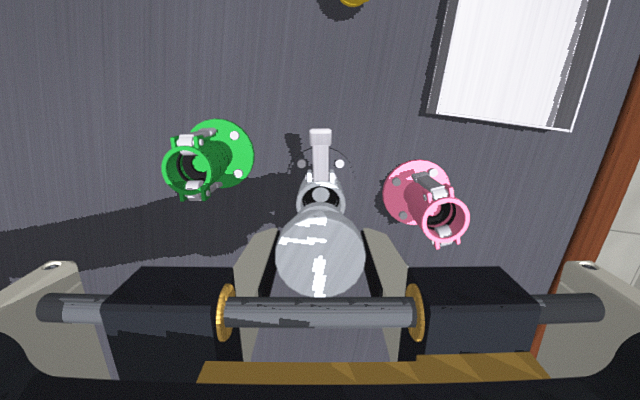

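View pics/s11.png

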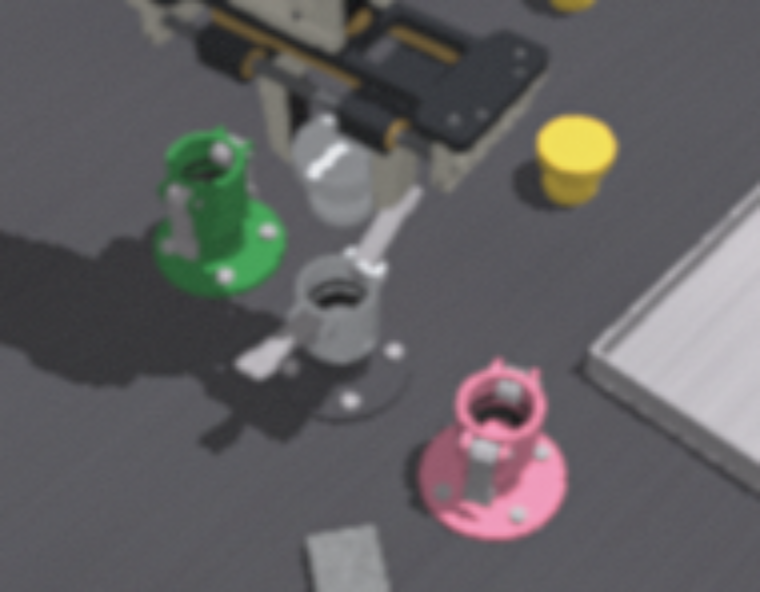

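```bash
cat >> h.py <<'E'
def topfit(d,m,g,zc,r=.03):
    P=[]
    for y in range(0,400):
        for x in range(200,440):
            if d[y,x]>0:
                X=dep(m,(x,y),d[y,x])
                if abs(X[2]-zc)<.012 and np.hypot(X[0]-g[0],X[1]-g[1])<r: P.append(X)
    P=np.array(P);k=P[:,2]-zc; 
    # robust plane by IRLS
    from scipy.optimize import least_squares
    c0=P.mean(0)
    f=least_squares(lambda q:P[:,2]-(q[0]*(P[:,0]-c0[0])+q[1]*(P[:,1]-c0[1])+q[2]),[0,0,np.median(P[:,2])],loss='cauchy',f_scale=.0007)
    q=f.x;res=P[:,2]-(q[0]*(P[:,0]-c0[0])+q[1]*(P[:,1]-c0[1])+q[2]);S=P[abs(res)<.0015]
    (c,rr)=cv2.minEnclosingCircle(np.ascontiguousarray(S[:,:2].astype(np.float32)))
    lo,hi=np.percentile(S,1,axis=0),np.percentile(S,99,axis=0)
    print('topfit n',len(P),len(S),'slope',q[:2].round(4),'z',q[2].round(4),'mean',S.mean(0).round(4),'circ',np.round(c,4),round(rr,4),'bbox',lo.round(4),hi.round(4))
E
python3 - <<'E'
from h import *
s=manip.read_state();T=s['tcp_pos'];print(T,s['moment'].round(3))
m=manip.camera_model('wrist');p,d=manip.read_camera('wrist');
topfit(d,m,(.5926,-.007),.218)
z=np.load('pics/w4.npz',allow_pickle=True);topfit(z['d'],z['m'].item(),(.5206,.255),.049)
for px in [(320,215),(320,235),(320,255),(320,275),(320,290),(285,250),(355,250)]: print(px,dep(m,px,d[px[1],px[0]]).round(4))
E
```

```text
[ 0.59341903 -0.01016495  0.16083191] [-0.065 -0.095  0.03 ]
topfit n 6922 5683 slope [-0.0044 -0.0011] z 0.2174 mean [ 0.5929 -0.0081  0.2174] circ [ 0.5923 -0.0045] 0.0297 bbox [ 0.5696 -0.0319  0.2161] [0.6167 0.0136 0.2187]
topfit n 1486 1379 slope [ 0.0008 -0.0029] z 0.0493 mean [0.5205 0.2554 0.0493] circ [0.5205 0.255 ] 0.0249 bbox [0.4978 0.232  0.0479] [0.5434 0.2779 0.0507]
(320, 215) [0.5898 0.0148 0.2145]
(320, 235) [0.5912 0.0049 0.2176]
(320, 255) [ 0.5928 -0.0064  0.2183]
(320, 275) [ 0.5946 -0.0189  0.2176]
(320, 290) [ 0.596  -0.0285  0.2176]
(285, 250) [ 0.574  -0.0066  0.2174]
(355, 250) [ 0.611  -0.0013  0.2172]
```

>>> play_rows([
  {"tx":0.015,"ty":-0.09,"tz":0,"yaw":0},
  {"tx":0.015,"ty":-0.09,"tz":-0.15,"yaw":0},
  {"tx":0.015,"ty":-0.09,"tz":-0.3,"yaw":0},
  {"tx":0.015,"ty":-0.09,"tz":-0.45,"yaw":0},
  {"tx":0.015,"ty":-0.09,"tz":-0.5,"yaw":0},
  {"tx":0.015,"ty":-0.09,"tz":-0.5,"yaw":0},
  {"tx":0.015,"ty":-0.09,"tz":-0.5,"yaw":0},
  {"tx":0.015,"ty":-0.09,"tz":-0.5,"yaw":0},
])

```text
clock: 13.5
tcp_pos: [0.5965, -0.0234, 0.1018]
orientation: [0.656, 0.754, 0.001, 0.001]
contact_force: [0.3, 0.1, -1.8]
finger_gap: 0.53
```

Run:
```python
from h import *
s=manip.read_state();print(s['clock'],s['tcp_pos'],s['orientation'],s['finger_gap'],s['contact_force'])
T=s['tcp_pos']
p,d=manip.read_camera('wrist');save('w12.png',p);m=manip.camera_model('wrist');topfit(d,m,T,T[2]+.0567)
ps,ds=manip.read_camera('scene');save('s12.png',cv2.resize(ps[180:250,260:330],None,fx=8,fy=8))
pt,_=manip.read_camera('top');save('t12.png',cv2.resize(pt[180:250,310:390],None,fx=7,fy=7))
```

```text
13.5 [ 0.59648004 -0.02338807  0.10184061] [0.65635646 0.75444997 0.00084537 0.00085003] 0.5302083214492948 [ 0.34963904  0.06616833 -1.75425085]
topfit n 6866 5710 slope [-0.0011 -0.0039] z 0.1585 mean [ 0.5959 -0.0211  0.1586] circ [ 0.5958 -0.0184] 0.0288 bbox [ 0.5726 -0.0447  0.1572] [6.197e-01 6.000e-04 1.598e-01]
```

View pics/s12.png

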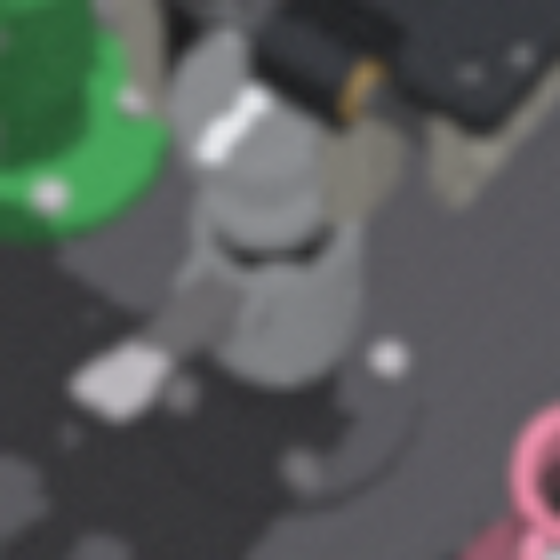

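View pics/w12.png

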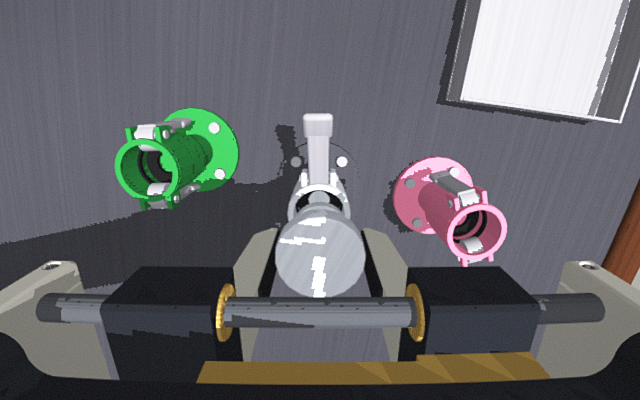

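>>> play_rows([
  {"tx":-0.008,"ty":0.015,"tz":0,"yaw":0},
  {"tx":-0.008,"ty":0.015,"tz":-0.04,"yaw":0},
  {"tx":-0.008,"ty":0.015,"tz":-0.08,"yaw":0},
  {"tx":-0.008,"ty":0.015,"tz":-0.1,"yaw":0},
  {"tx":-0.008,"ty":0.015,"tz":-0.12,"yaw":0},
  {"tx":-0.008,"ty":0.015,"tz":-0.12,"yaw":0},
])

```text
clock: 14.15
tcp_pos: [0.5945, -0.0214, 0.0856]
orientation: [0.656, 0.755, 0.0, -0.0]
contact_force: [1.2, 0.2, -1.8]
finger_gap: 0.529
```

>>> play_rows([
  {"tx":0,"ty":0,"tz":-0.02,"yaw":0},
  {"tx":0,"ty":0,"tz":-0.04,"yaw":0},
  {"tx":0,"ty":0,"tz":-0.06,"yaw":0},
  {"tx":0,"ty":0,"tz":-0.06,"yaw":0},
  {"tx":0,"ty":0,"tz":-0.06,"yaw":0},
])

```text
clock: 14.57
tcp_pos: [0.5946, -0.0215, 0.0789]
orientation: [0.656, 0.754, 0.0, -0.0]
contact_force: [0.7, 0.4, -3.5]
finger_gap: 0.531
```

>>> play_rows([
  {"tx":0,"ty":0,"tz":-0.02,"yaw":0},
  {"tx":0,"ty":0,"tz":-0.04,"yaw":0},
  {"tx":0,"ty":0,"tz":-0.04,"yaw":0},
])

```text
clock: 14.82
tcp_pos: [0.5945, -0.0215, 0.0739]
orientation: [0.656, 0.754, 0.0, -0.0]
contact_force: [1.6, 0.2, -3.9]
finger_gap: 0.526
```

>>> play_rows([
  {"tx":0,"ty":0,"tz":-0.02,"yaw":0},
  {"tx":0,"ty":0,"tz":-0.04,"yaw":0},
  {"tx":0,"ty":0,"tz":-0.05,"yaw":0},
  {"tx":0,"ty":0,"tz":-0.05,"yaw":0},
])

```text
clock: 15.15
tcp_pos: [0.5946, -0.0213, 0.0681]
orientation: [0.656, 0.755, 0.0, -0.0]
contact_force: [1.9, 1.7, -1.7]
finger_gap: 0.528
```

>>> play_rows([
  {"tx":0,"ty":0,"tz":-0.01,"yaw":0},
  {"tx":0,"ty":0,"tz":-0.02,"yaw":0},
  {"tx":0,"ty":0,"tz":-0.02,"yaw":0},
])

```text
clock: 15.4
tcp_pos: [0.5952, -0.0212, 0.0661]
orientation: [0.656, 0.755, 0.001, 0.0]
contact_force: [1.5, 1.7, -0.5]
finger_gap: 0.526
```

>>> play_rows([
  {"tx":0,"ty":0,"tz":-0.01,"yaw":0},
  {"tx":0,"ty":0,"tz":-0.02,"yaw":0},
  {"tx":0,"ty":0,"tz":-0.02,"yaw":0},
])

```text
clock: 15.65
tcp_pos: [0.5954, -0.0212, 0.0648]
orientation: [0.656, 0.755, 0.001, 0.001]
contact_force: [0.6, 1.9, 6.1]
finger_gap: 0.528
```

>>> play_rows([
  {"tx":0,"ty":0,"tz":-0.01,"yaw":0},
  {"tx":0,"ty":0,"tz":-0.01,"yaw":0},
])

```text
clock: 15.82
tcp_pos: [0.5956, -0.0213, 0.0637]
orientation: [0.656, 0.754, 0.001, 0.001]
contact_force: [1.6, 2.0, 4.6]
finger_gap: 0.531
```

>>> play_rows([
  {"tx":0,"ty":0,"tz":-0.01,"yaw":0},
  {"tx":0,"ty":0,"tz":-0.01,"yaw":0},
])

```text
clock: 15.98
tcp_pos: [0.5955, -0.0215, 0.062]
orientation: [0.656, 0.754, 0.001, 0.001]
contact_force: [0.4, 1.6, 2.8]
finger_gap: 0.526
```

>>> play_rows([
  {"tx":0,"ty":0,"tz":-0.01,"yaw":0},
  {"tx":0,"ty":0,"tz":-0.01,"yaw":0},
])

```text
clock: 16.15
tcp_pos: [0.5953, -0.0214, 0.0604]
orientation: [0.656, 0.755, 0.001, 0.001]
contact_force: [1.6, 2.0, 3.2]
finger_gap: 0.532
```

>>> play_rows([
  {"tx":0,"ty":0,"tz":-0.01,"yaw":0},
  {"tx":0,"ty":0,"tz":-0.01,"yaw":0},
])

```text
clock: 16.32
tcp_pos: [0.5952, -0.0215, 0.0591]
orientation: [0.656, 0.754, 0.001, 0.001]
contact_force: [1.8, 1.4, 2.1]
finger_gap: 0.522
```

>>> play_rows([
  {"tx":0,"ty":0,"tz":-0.01,"yaw":0},
  {"tx":0,"ty":0,"tz":-0.01,"yaw":0},
])

```text
clock: 16.48
tcp_pos: [0.5952, -0.0213, 0.0582]
orientation: [0.656, 0.755, 0.001, 0.001]
contact_force: [1.0, 2.6, 5.5]
finger_gap: 0.528
```

>>> play_rows([
  {"tx":0,"ty":0,"tz":-0.01,"yaw":0},
  {"tx":0,"ty":0,"tz":-0.01,"yaw":0},
])

```text
clock: 16.65
tcp_pos: [0.5952, -0.0213, 0.0576]
orientation: [0.656, 0.755, 0.001, 0.001]
contact_force: [-0.1, 1.8, 8.9]
finger_gap: 0.529
```

>>> play_rows([
  {"tx":0,"ty":0,"tz":-0.01,"yaw":0},
  {"tx":0,"ty":0,"tz":-0.01,"yaw":0},
])

```text
clock: 16.82
tcp_pos: [0.5952, -0.0213, 0.0569]
orientation: [0.656, 0.755, 0.001, 0.001]
contact_force: [-1.2, 1.8, 11.4]
finger_gap: 0.529
```

>>> play_rows([
  {"tx":0,"ty":0,"tz":-0.008,"yaw":0},
  {"tx":0,"ty":0,"tz":-0.008,"yaw":0},
])

```text
clock: 16.98
tcp_pos: [0.5953, -0.0213, 0.0564]
orientation: [0.656, 0.754, 0.001, 0.001]
contact_force: [-1.0, 1.7, 13.9]
finger_gap: 0.529
```

Run:
```python
from h import *
s=manip.read_state();print(s['clock'],s['tcp_pos'],s['orientation'],s['finger_gap'],s['contact_force'],s['q'].round(2))
T=s['tcp_pos']
p,d=manip.read_camera('wrist');save('w13.png',p);m=manip.camera_model('wrist');topfit(d,m,T,T[2]+.0567)
ps,ds=manip.read_camera('scene');save('s13.png',cv2.resize(ps[180:250,250:330],None,fx=8,fy=8))
```

```text
16.9833 [ 0.59526774 -0.02126846  0.05641682] [6.56334279e-01 7.54469437e-01 6.28204410e-04 8.88257711e-04] 0.5294878752597518 [-1.0490515   1.69824999 13.94343295] [ 0.24  0.71 -0.4   1.72  0.37  0.79 -0.2 ]
topfit n 6865 5681 slope [-0.003  -0.0021] z 0.1131 mean [ 0.5946 -0.019   0.1131] circ [ 0.5945 -0.0163] 0.0289 bbox [ 0.5715 -0.0426  0.1117] [0.6183 0.0027 0.1144]
```

View pics/s13.png

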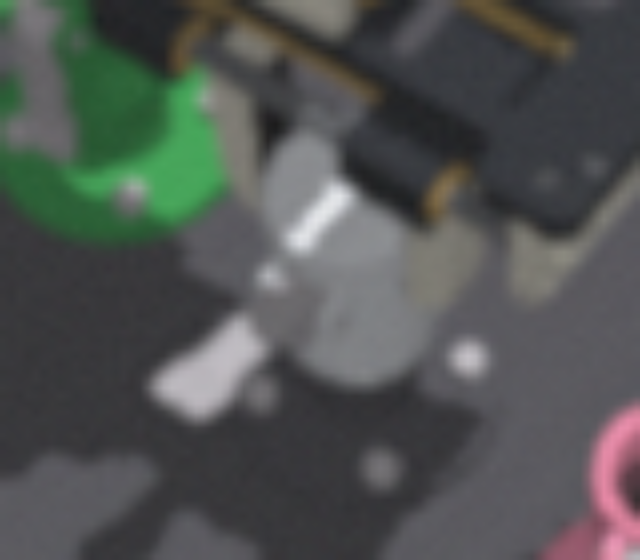

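View pics/w13.png

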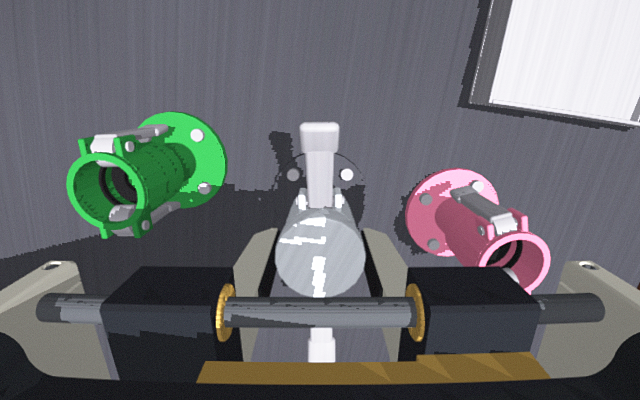

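Seal contact was felt at about TCP z 0.0585, and it has given about 2 mm at 17 N. The wrist view shows the plug square in the mouth, top about 16 mm above it. Releasing.

>>> play_rows([
  {"tx":0,"ty":0,"tz":0,"yaw":0},
  {"tx":0,"ty":0,"tz":0,"yaw":0},
  {"tx":0,"ty":0,"tz":0,"yaw":0},
  {"tx":0,"ty":0,"tz":0,"yaw":0},
  {"tx":0,"ty":0,"tz":0,"yaw":0},
  {"tx":0,"ty":0,"tz":0,"yaw":0},
], hand=-1)

```text
clock: 17.58
tcp_pos: [0.5938, -0.022, 0.0535]
orientation: [0.656, 0.754, -0.001, -0.0]
contact_force: [-0.1, 0.5, -0.3]
finger_gap: 0.909
```

>>> play_rows([
  {"tx":0,"ty":0,"tz":0.15,"yaw":0},
  {"tx":0,"ty":0,"tz":0.4,"yaw":0},
  {"tx":0,"ty":0,"tz":0.7,"yaw":0},
  {"tx":0,"ty":0,"tz":1.0,"yaw":0.2},
  {"tx":0,"ty":0,"tz":1.0,"yaw":0.4},
  {"tx":0,"ty":0,"tz":1.0,"yaw":0.6},
  {"tx":0,"ty":0,"tz":1.0,"yaw":0.8},
  {"tx":0,"ty":0,"tz":1.0,"yaw":1.0},
])

```text
clock: 18.25
tcp_pos: [0.5942, -0.022, 0.1741]
orientation: [0.436, 0.9, -0.0, 0.0]
contact_force: [0.4, 0.3, -1.1]
finger_gap: 1.0
```

Run:
```python
from h import *
s=manip.read_state();print(s['clock'],s['tcp_pos'],s['orientation'],s['finger_gap'],s['contact_force'],s['q'].round(2))
p,d=manip.read_camera('wrist');save('w14.png',p);m=manip.camera_model('wrist');topfit(d,m,(.5945,-.02),.115)
```

```text
18.25 [ 0.59417454 -0.02195767  0.17414954] [ 4.36455115e-01  8.99725981e-01 -3.00891206e-04  2.12347031e-06] 1.0002936782596192 [ 0.37161472  0.30936614 -1.09403062] [ 0.37  0.6  -0.61  1.59  0.38  1.07  0.32]
topfit n 2244 2096 slope [ 0.0011 -0.0018] z 0.1132 mean [ 0.5936 -0.0203  0.1132] circ [ 0.5939 -0.0209] 0.0247 bbox [ 0.5711 -0.0434  0.1118] [0.6167 0.002  0.1145]
```

View pics/w14.png

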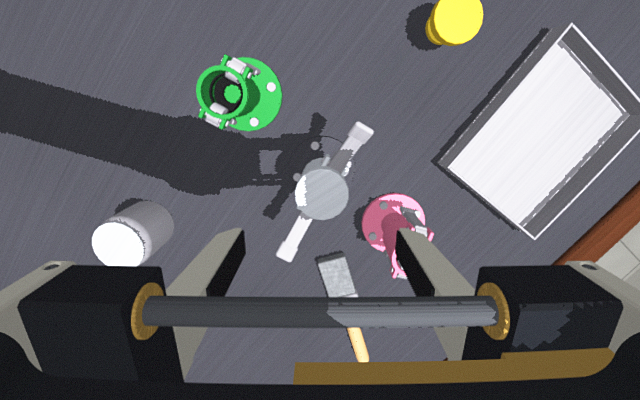

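>>> play_rows([
  {"tx":0,"ty":0.01,"tz":0,"yaw":0.2},
  {"tx":0,"ty":0.01,"tz":0,"yaw":0.4},
  {"tx":0,"ty":0.01,"tz":0,"yaw":0.6},
  {"tx":0,"ty":0.01,"tz":0,"yaw":0.8},
  {"tx":0,"ty":0.01,"tz":0,"yaw":1.0},
])

```text
clock: 18.72
tcp_pos: [0.5941, -0.0207, 0.1738]
orientation: [0.19, 0.982, -0.0, -0.0]
contact_force: [-0.1, 0.8, 0.2]
finger_gap: 1.002
```

>>> play_rows([
  {"tx":0,"ty":0,"tz":0,"yaw":0.2},
  {"tx":0,"ty":0,"tz":0,"yaw":0.4},
  {"tx":0,"ty":0,"tz":0,"yaw":0.6},
  {"tx":0,"ty":0,"tz":0,"yaw":0.8},
  {"tx":0,"ty":0,"tz":0,"yaw":1.0},
  {"tx":0,"ty":0,"tz":0,"yaw":1.0},
  {"tx":0,"ty":0,"tz":0,"yaw":1.0},
])

```text
clock: 19.3
tcp_pos: [0.5942, -0.0206, 0.1737]
orientation: [-0.067, 0.998, 0.0, -0.0]
contact_force: [-0.6, 0.7, 0.0]
finger_gap: 0.999
```

```bash
cat >> h.py <<'E'
def arms(d,m,c,yaw,sub=1):
    e=np.array([-np.sin(yaw),np.cos(yaw)]);f=np.array([np.cos(yaw),np.sin(yaw)])
    out={1:[],-1:[]}
    for y in range(0,400,sub):
        for x in range(0,640,sub):
            if d[y,x]>0:
                X=dep(m,(x,y),d[y,x]);q=X[:2]-c;r=q@e
                if abs(q@f)<.007 and .032<abs(r)<.09 and .02<X[2]<.16: out[1 if r>0 else -1].append((abs(r),X[2],q@f))
    return {k:np.array(v) for k,v in out.items()}
E
python3 - <<'E'
from h import *
s=manip.read_state();print(s['clock'],s['tcp_pos'],s['orientation'],s['finger_gap'],s['contact_force'],s['q'].round(2))
o=s['orientation'];print('jaw deg',np.degrees(2*np.arctan2(o[1],o[0]))-90)
p,d=manip.read_camera('wrist');save('w15.png',p);m=manip.camera_model('wrist');topfit(d,m,(.5945,-.02),.113)
A=arms(d,m,np.array([.5942,-.020]),np.radians(8.3))
for k,v in A.items():
    if len(v)>10: 
        q=np.polyfit(v[:,0],v[:,1],1);print(k,len(v),q,np.pi/2+np.arctan(q[0]),v.max(0))
E
```

```text
19.3 [ 0.59419943 -0.02062844  0.17368935] [-6.72923940e-02  9.97733198e-01  1.33767341e-04 -4.25227700e-04] 0.998980350075165 [-0.57484717  0.71360507  0.03997604] [ 0.5   0.68 -0.88  1.59  0.56  1.15  1.2 ]
jaw deg 97.71697268170274
topfit n 2269 2090 slope [ 0.0006 -0.0004] z 0.1137 mean [ 0.5939 -0.021   0.1137] circ [ 0.5946 -0.0208] 0.0248 bbox [ 0.5712 -0.0439  0.1124] [0.6171 0.0019 0.115 ]
1 739 [0.67087714 0.07684672] 2.161708209107117 [0.07277595 0.12450479 0.00698532]
-1 769 [0.29891315 0.0850047 ] 1.86125571453538 [0.0801884  0.11045643 0.00699735]
```

View pics/w15.png

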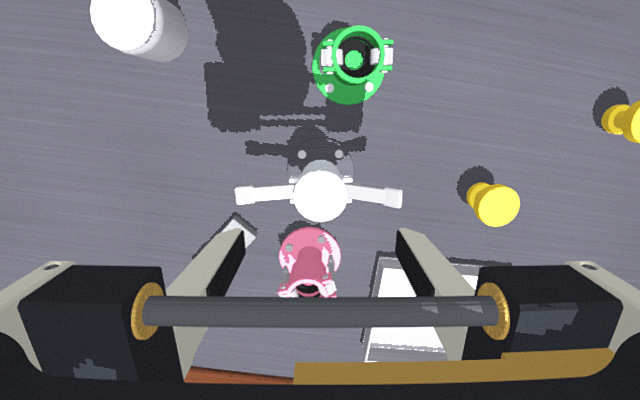

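>>> play_rows([
  {"tx":0,"ty":0,"tz":-0.2,"yaw":0.02},
  {"tx":0,"ty":0,"tz":-0.4,"yaw":0.02},
  {"tx":0,"ty":0,"tz":-0.55,"yaw":0.02},
  {"tx":0,"ty":0,"tz":-0.65,"yaw":0.02},
  {"tx":0,"ty":0,"tz":-0.68,"yaw":0.02},
  {"tx":0,"ty":0,"tz":-0.68,"yaw":0.02},
])

```text
clock: 19.85
tcp_pos: [0.5941, -0.0205, 0.0919]
orientation: [-0.074, 0.997, -0.0, -0.001]
contact_force: [-0.2, 0.1, 0.6]
finger_gap: 1.004
```

>>> play_rows([
  {"tx":0,"ty":0,"tz":-0.03,"yaw":0},
  {"tx":0,"ty":0,"tz":-0.06,"yaw":0},
  {"tx":0,"ty":0,"tz":-0.09,"yaw":0},
  {"tx":0,"ty":0,"tz":-0.12,"yaw":0},
  {"tx":0,"ty":0,"tz":-0.12,"yaw":0},
])

```text
clock: 20.27
tcp_pos: [0.5945, -0.0205, 0.0779]
orientation: [-0.074, 0.997, 0.0, 0.0]
contact_force: [-0.7, -0.0, -0.4]
finger_gap: 1.0
```

>>> play_rows([
  {"tx":0,"ty":0,"tz":-0.02,"yaw":0},
  {"tx":0,"ty":0,"tz":-0.04,"yaw":0},
  {"tx":0,"ty":0,"tz":-0.06,"yaw":0},
  {"tx":0,"ty":0,"tz":-0.08,"yaw":0},
  {"tx":0,"ty":0,"tz":-0.1,"yaw":0},
  {"tx":0,"ty":0,"tz":-0.1,"yaw":0},
])

```text
clock: 20.77
tcp_pos: [0.595, -0.0202, 0.0662]
orientation: [-0.075, 0.997, 0.0, 0.001]
contact_force: [0.8, 1.1, 3.7]
finger_gap: 1.001
```

```bash
cat > a.py <<'E'
from h import *
import sys
s=manip.read_state();print(s['clock'],s['tcp_pos'],s['contact_force'],s['moment'].round(2))
p,d=manip.read_camera('wrist');save(sys.argv[1]+'.png',p);m=manip.camera_model('wrist');np.savez('pics/%s.npz'%sys.argv[1],p=p,d=d,m=np.array(m,dtype=object))
A=arms(d,m,np.array([.5942,-.0205]),np.radians(8.3))
for k,v in A.items():
    if len(v)>10:
        q=np.polyfit(v[:,0],v[:,1],1);print(k,len(v),q,np.pi/2+np.arctan(q[0]),v.min(0),v.max(0))
E
python3 a.py w16
```

```text
20.7667 [ 0.59498347 -0.0202144   0.06618869] [0.75029866 1.14020802 3.6540618 ] [ 0.33 -0.31 -0.03]
1 2013 [-0.12168803  0.12030975] 1.449703669444121 [ 0.03202282  0.0767457  -0.00699966] [0.08158966 0.15999587 0.00697571]
-1 2136 [-0.17825171  0.12430379] 1.3943973274816348 [ 0.03206399  0.076615   -0.00699613] [0.08102941 0.15994478 0.00699514]
```

View pics/w16.png

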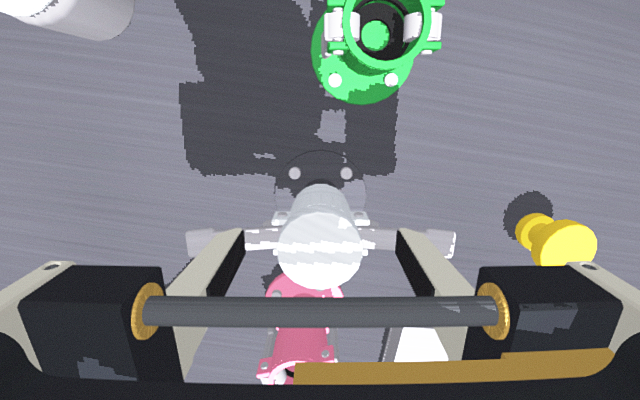

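The wrist view shows both fingertips on the arms, which are at about equal angles. Pressing on down.

>>> play_rows([
  {"tx":0,"ty":0,"tz":-0.02,"yaw":0},
  {"tx":0,"ty":0,"tz":-0.04,"yaw":0},
  {"tx":0,"ty":0,"tz":-0.06,"yaw":0},
  {"tx":0,"ty":0,"tz":-0.08,"yaw":0},
  {"tx":0,"ty":0,"tz":-0.1,"yaw":0},
])

```text
clock: 21.23
tcp_pos: [0.5953, -0.0204, 0.0552]
orientation: [-0.075, 0.997, -0.0, 0.001]
contact_force: [-0.3, -0.7, 7.9]
finger_gap: 1.006
```

>>> play_rows([
  {"tx":0,"ty":0,"tz":-0.02,"yaw":0},
  {"tx":0,"ty":0,"tz":-0.04,"yaw":0},
  {"tx":0,"ty":0,"tz":-0.06,"yaw":0},
  {"tx":0,"ty":0,"tz":-0.08,"yaw":0},
])

```text
clock: 21.57
tcp_pos: [0.5953, -0.0208, 0.0453]
orientation: [-0.074, 0.997, -0.0, 0.001]
contact_force: [-0.5, -0.2, 6.8]
finger_gap: 1.002
```

```bash
python3 a.py w17
```

```text
21.5667 [ 0.59534366 -0.02075651  0.04531369] [-0.49437232 -0.18191026  6.78023687] [ 0.09 -0.11 -0.03]
1 2097 [-1.00775133  0.15194148] 0.7815374821855264 [ 0.03201288  0.05588635 -0.0069995 ] [0.07476559 0.1599902  0.0069595 ]
-1 2250 [-0.91595332  0.14835375] 0.8292368242839767 [ 0.03200012  0.05658376 -0.00699712] [0.07568734 0.15999027 0.00699247]
```

View pics/w17.png

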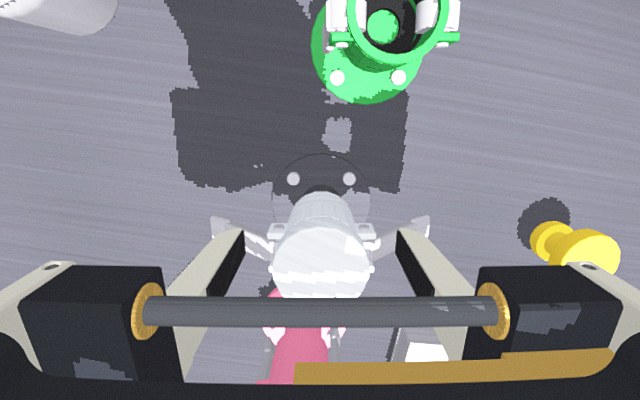

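>>> play_rows([
  {"tx":0,"ty":0,"tz":-0.02,"yaw":0},
  {"tx":0,"ty":0,"tz":-0.04,"yaw":0},
  {"tx":0,"ty":0,"tz":-0.05,"yaw":0},
])

```text
clock: 21.87
tcp_pos: [0.5951, -0.0208, 0.0389]
orientation: [-0.075, 0.997, -0.0, 0.001]
contact_force: [0.2, 1.2, 5.5]
finger_gap: 0.996
```

>>> play_rows([
  {"tx":0,"ty":0,"tz":-0.02,"yaw":0},
  {"tx":0,"ty":0,"tz":-0.04,"yaw":0},
])

```text
clock: 22.03
tcp_pos: [0.5951, -0.021, 0.0342]
orientation: [-0.074, 0.997, -0.001, 0.001]
contact_force: [-0.8, -0.4, 5.6]
finger_gap: 1.0
```

>>> play_rows([
  {"tx":0,"ty":0,"tz":-0.02,"yaw":0},
  {"tx":0,"ty":0,"tz":-0.04,"yaw":0},
])

```text
clock: 22.2
tcp_pos: [0.595, -0.0212, 0.0292]
orientation: [-0.074, 0.997, -0.001, 0.001]
contact_force: [0.2, -0.8, 4.8]
finger_gap: 0.998
```

>>> play_rows([
  {"tx":0,"ty":0,"tz":-0.02,"yaw":0},
  {"tx":0,"ty":0,"tz":-0.04,"yaw":0},
  {"tx":0,"ty":0,"tz":-0.06,"yaw":0},
])

```text
clock: 22.45
tcp_pos: [0.5949, -0.0214, 0.0219]
orientation: [-0.074, 0.997, -0.001, 0.0]
contact_force: [1.8, -1.2, 5.9]
finger_gap: 1.003
```

>>> play_rows([
  {"tx":0,"ty":0,"tz":-0.02,"yaw":0},
  {"tx":0,"ty":0,"tz":-0.04,"yaw":0},
  {"tx":0,"ty":0,"tz":-0.06,"yaw":0},
])

```text
clock: 22.7
tcp_pos: [0.5948, -0.0215, 0.0147]
orientation: [-0.074, 0.997, -0.001, 0.0]
contact_force: [-0.0, 0.5, 4.9]
finger_gap: 0.997
```

```bash
python3 a.py w18
python3 - <<'E'
from h import *
ps,_=manip.read_camera('scene');save('s18.png',cv2.resize(ps[160:270,230:350],None,fx=5.5,fy=5.4))
E
```

```text
22.7 [ 0.59481808 -0.02152615  0.01466169] [-0.04092899  0.46483084  4.940464  ] [-0.07 -0.2   0.  ]
1 2006 [ 4.14538788 -0.08949667] 2.904883145105174 [ 0.03201311  0.03585525 -0.0069983 ] [0.05081646 0.1425526  0.00697465]
-1 2758 [ 4.12093088 -0.0875986 ] 2.90353064956747 [ 0.0320191   0.03722361 -0.00699976] [0.05313739 0.1514266  0.00697436]
```

View pics/w18.png

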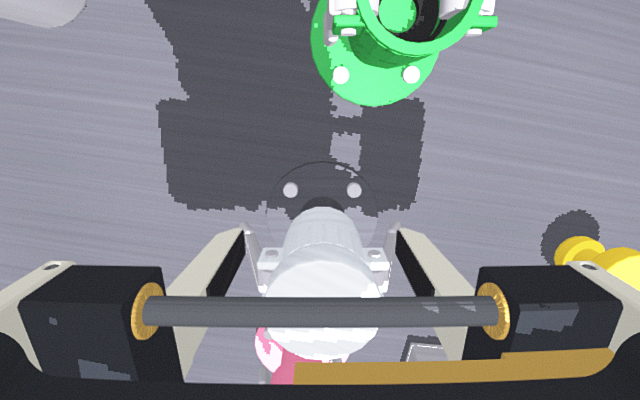

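View pics/s18.png

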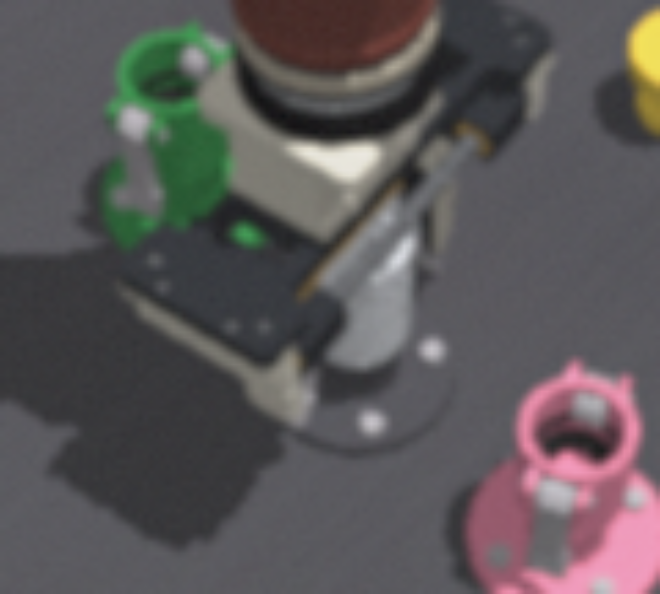

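>>> play_rows([
  {"tx":0,"ty":0,"tz":-0.03,"yaw":0},
  {"tx":0,"ty":0,"tz":-0.06,"yaw":0},
  {"tx":0,"ty":0,"tz":-0.085,"yaw":0},
  {"tx":0,"ty":0,"tz":-0.085,"yaw":0},
])

```text
clock: 23.13
tcp_pos: [0.5945, -0.021, 0.0039]
orientation: [-0.074, 0.997, -0.0, -0.0]
contact_force: [1.0, -0.3, 1.8]
finger_gap: 0.995
```

>>> play_rows([
  {"tx":0,"ty":0,"tz":0,"yaw":0},
  {"tx":0,"ty":0,"tz":0,"yaw":0},
  {"tx":0,"ty":0,"tz":0,"yaw":0},
  {"tx":0,"ty":0,"tz":0,"yaw":0},
], hand=-0.8, newtons=15)

```text
clock: 23.47
tcp_pos: [0.5938, -0.0213, 0.0036]
orientation: [-0.074, 0.997, -0.0, -0.001]
contact_force: [-0.1, -1.2, -1.0]
finger_gap: 0.902
```

>>> play_rows([
  {"tx":0,"ty":0,"tz":0,"yaw":0},
  {"tx":0,"ty":0,"tz":0,"yaw":0},
  {"tx":0,"ty":0,"tz":0,"yaw":0},
  {"tx":0,"ty":0,"tz":0,"yaw":0},
], hand=-0.6)

```text
clock: 23.8
tcp_pos: [0.5935, -0.0208, 0.0039]
orientation: [-0.075, 0.997, -0.0, -0.001]
contact_force: [-1.2, -1.8, -1.9]
finger_gap: 0.805
```

>>> play_rows([
  {"tx":0,"ty":0,"tz":0,"yaw":0},
  {"tx":0,"ty":0,"tz":0,"yaw":0},
  {"tx":0,"ty":0,"tz":0,"yaw":0},
  {"tx":0,"ty":0,"tz":0,"yaw":0},
], hand=-0.48)

```text
clock: 24.13
tcp_pos: [0.5937, -0.0206, 0.004]
orientation: [-0.075, 0.997, -0.0, -0.001]
contact_force: [-1.1, -1.2, -2.7]
finger_gap: 0.743
```

>>> play_rows([
  {"tx":0,"ty":0,"tz":0,"yaw":0},
  {"tx":0,"ty":0,"tz":0,"yaw":0},
  {"tx":0,"ty":0,"tz":0,"yaw":0},
  {"tx":0,"ty":0,"tz":0,"yaw":0},
  {"tx":0,"ty":0,"tz":0,"yaw":0},
], hand=-0.36)

```text
clock: 24.55
tcp_pos: [0.5939, -0.0203, 0.004]
orientation: [-0.075, 0.997, 0.0, -0.001]
contact_force: [-1.5, -1.2, -4.6]
finger_gap: 0.687
```

```bash
python3 a.py w19
```

```text
24.55 [ 0.59385979 -0.02029438  0.00402694] [-1.51198644 -1.23929741 -4.59500667] [-0.03  0.18 -0.02]
1 778 [0.52583935 0.0942885 ] 2.054901090444578 [ 0.03201797  0.03234752 -0.00699272] [0.08012059 0.13991184 0.00687957]
-1 1673 [0.21459957 0.11641275] 1.782189717719778 [ 0.03200697  0.03195712 -0.00699066] [0.0791874  0.14076032 0.00699519]
```

View pics/w19.png

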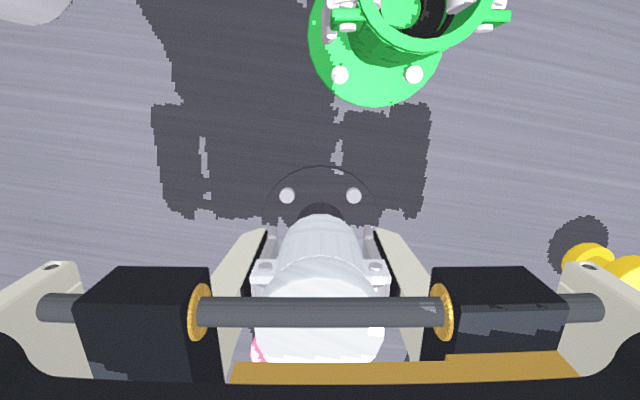

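>>> play_rows([
  {"tx":0,"ty":0,"tz":0,"yaw":0},
  {"tx":0,"ty":0,"tz":0,"yaw":0},
  {"tx":0,"ty":0,"tz":0,"yaw":0},
  {"tx":0,"ty":0,"tz":0,"yaw":0},
  {"tx":0,"ty":0,"tz":0,"yaw":0},
], hand=-0.2, newtons=20)

```text
clock: 25.02
tcp_pos: [0.5939, -0.0203, 0.004]
orientation: [-0.075, 0.997, 0.0, -0.001]
contact_force: [-2.5, 0.6, -6.3]
finger_gap: 0.684
```

```bash
python3 a.py w20
python3 - <<'E'
from h import *
s=manip.read_state();print(s['finger_gap'])
z=np.load('pics/w20.npz',allow_pickle=True);p=z['p'];save('w20c.png',cv2.resize(p[190:300,200:440],None,fx=3.3,fy=3.3))
E
```

```text
25.0167 [ 0.5938689  -0.02025784  0.00401222] [-2.54067471  0.59389725 -6.28163895] [ 0.07  0.39 -0.02]
1 780 [0.48908917 0.09687808] 2.025677231952825 [ 0.03200249  0.03096788 -0.00698566] [0.07995666 0.139877   0.00696793]
-1 1682 [0.21081661 0.11670592] 1.7785705155836138 [ 0.0320074   0.03199    -0.00699478] [0.07910656 0.14074562 0.00699055]
0.6812551923010055
```

View pics/w20c.png

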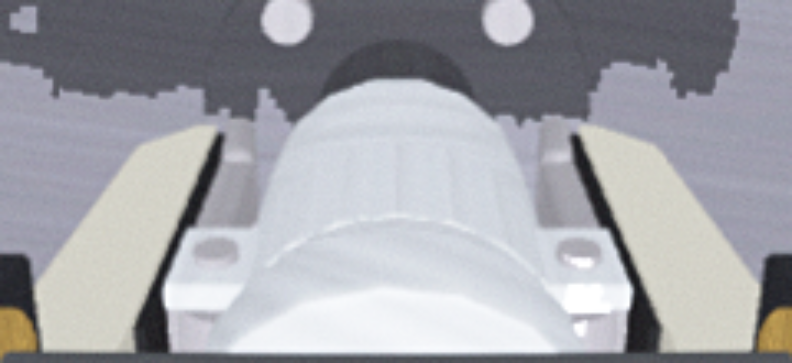

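The jaws stopped at a 63.6 mm gap under 20 N, and fully home is 64 mm. I'll open, withdraw and check.

>>> play_rows([
  {"tx":0,"ty":0,"tz":0,"yaw":0},
  {"tx":0,"ty":0,"tz":0,"yaw":0},
  {"tx":0,"ty":0,"tz":0,"yaw":0},
  {"tx":0,"ty":0,"tz":0,"yaw":0},
  {"tx":0,"ty":0,"tz":0,"yaw":0},
  {"tx":0,"ty":0,"tz":0,"yaw":0},
  {"tx":0,"ty":0,"tz":0,"yaw":0},
], hand=-1)

```text
clock: 25.65
tcp_pos: [0.5948, -0.0204, 0.0046]
orientation: [-0.075, 0.997, -0.0, 0.0]
contact_force: [-1.0, -0.1, -0.5]
finger_gap: 0.998
```

>>> play_rows([
  {"tx":0,"ty":0,"tz":0.05,"yaw":0},
  {"tx":0,"ty":0,"tz":0.2,"yaw":0},
  {"tx":0,"ty":0,"tz":0.4,"yaw":0},
  {"tx":0,"ty":0,"tz":0.65,"yaw":0},
  {"tx":0,"ty":0,"tz":0.9,"yaw":0},
  {"tx":0,"ty":0,"tz":1.0,"yaw":0},
])

```text
clock: 26.15
tcp_pos: [0.5967, -0.0193, 0.1289]
orientation: [-0.075, 0.997, 0.0, 0.003]
contact_force: [-0.9, 0.5, -0.1]
finger_gap: 1.002
```

>>> play_rows([
  {"tx":0,"ty":0,"tz":0.3,"yaw":0},
  {"tx":-0.1,"ty":0,"tz":0.5,"yaw":0},
  {"tx":-0.2,"ty":0,"tz":0.5,"yaw":0},
  {"tx":-0.2,"ty":0,"tz":0.5,"yaw":0},
  {"tx":-0.2,"ty":0,"tz":0.5,"yaw":0},
])

```text
clock: 26.57
tcp_pos: [0.5699, -0.021, 0.184]
orientation: [-0.075, 0.997, -0.001, -0.0]
contact_force: [0.2, -1.3, 0.0]
finger_gap: 0.997
```

```bash
python3 a.py w21
python3 - <<'E'
from h import *
s=manip.read_state();print(s['finger_gap'])
z=np.load('pics/w21.npz',allow_pickle=True);p,d,m=z['p'],z['d'],z['m'].item();topfit(d,m,(.5945,-.021),.111)
u,v=map(int,proj(m,(.5945,-.021,.09)));save('w21c.png',cv2.resize(p[max(v-70,0):v+70,u-90:u+90],None,fx=4,fy=4))
q,dd=manip.read_camera('scene');save('s21.png',cv2.resize(q[160:270,230:350],None,fx=5.5,fy=5.4))
q,dd=manip.read_camera('top');save('t21.png',q)
E
```

```text
26.5667 [ 0.56992979 -0.02101761  0.18403216] [ 0.21594905 -1.32493286  0.02942643] [ 0.08 -0.12 -0.02]
1.0001408730501515
topfit n 2014 1829 slope [ 0.0042 -0.    ] z 0.1126 mean [ 0.5939 -0.021   0.1127] circ [ 0.5944 -0.0212] 0.0249 bbox [ 0.5714 -0.0439  0.1113] [0.6172 0.0019 0.114 ]
```

View pics/w21c.png

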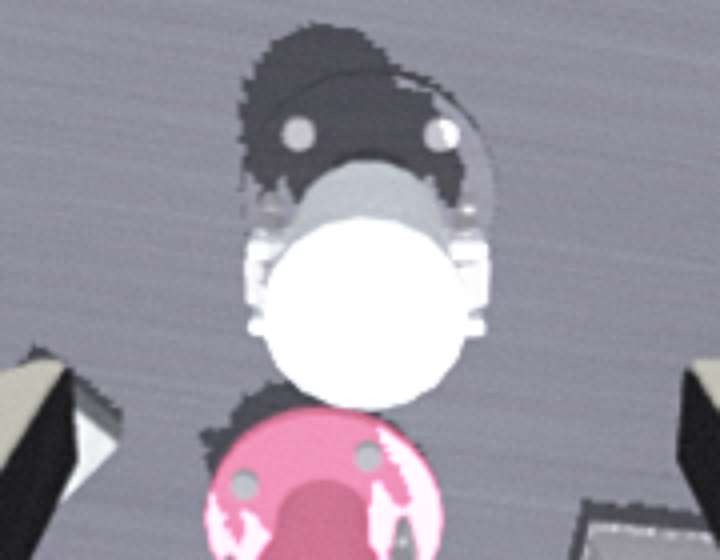

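View pics/s21.png

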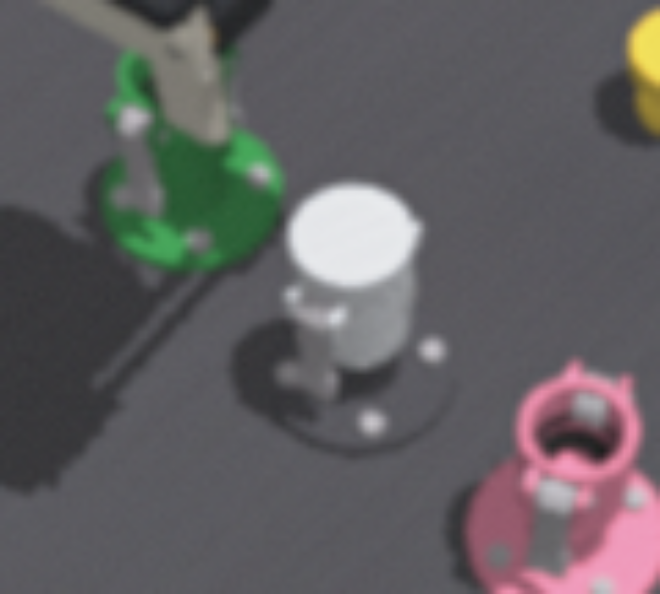

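Run:
```python
from h import *
print(manip.sign_off())
```

```text
the job is handed in; nothing more can be done
None
```

The plug is in the coupler, pushed past the lip onto the seal, and both cam arms are home. I handed the job in at about 26.7 s; no verdict is reported.

**What I did**
- **Seating:** I pushed the bare-metal plug in gently. The lip showed as a peak of about 9 N, then drag. The seal was then felt to give by about 2 mm at about 17 N of push.
- **Arms:** The open fingers pressed both arms down together; they started at about 2.16 and 1.86 rad. I then squeezed them home with 15 to 20 N.

**Last checks**
- **Arms home:** The jaws stopped at 63.6 mm over both arms, where fully home is 64 mm. Known 50 mm parts read about 0.6 mm low on the same scale. Both arms hang straight down in the pictures.
- **Plug locked:** The top of the head is level and 15.4 mm above the mouth, which fits the locked depth.
- **Rest of the scene:** The robot touched nothing at hand-in. I moved nothing else, but I did not re-measure the tin, tray or brush.

**What failed or disagreed**
- **First two grasps:** Both closed in the air above the plug without moving it. The real fingertips sit about 37 mm above the reported TCP, so I corrected for that from the wrist depth.
- **Cameras:** They disagreed by up to 3 mm in x, so I used mean and relative positions.
- **Arm angles near home:** The depth fits failed there because the fingers were in the way, so the home check rests on the jaw gap and the pictures.

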